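Lock the small wheel head with its bar

TASK

Turn the small slotted wheel head by pushing one of its two upright pins with a fingertip until its slot lines up with the locking bar, while the bar still waits outside. Then push the bar by its upright tab straight through the slot until it is fully home, the tab up against the guide bridge. Push only: do not lift the bar, and leave the other things on the worktop where they are.

Things in the scene. Friction and masses are not known exactly. Their poses are not given: they have to be found in the camera images.
- lock_base: Fixed plywood board 344 x 112 x 10 mm carrying the lock. Origin on the worktop (z = 0) below the turning axis of the wheel head; +x is the way the bar must be pushed, z up. Board from x = -259 to +85 mm. Along y = 0: steel channel with the bar (x = -255 to -53 mm; floor 17 mm high, side rails 26 mm high, 31 mm over their outsides), wheel head (x = -45 to +45 mm).
- guide_bridge (a point): Top centre of the fixed steel bridge over the channel, 40 mm over the worktop, through which the bar slides: x = -93 to -55 mm, y = -21 to +21 mm in the frame of lock_base; screw heads to 41.5 mm. The tab's stop is its rear face.
- keeper (a point): Top centre of the fixed steel keeper on the far side of the head, 40 mm over the worktop: x = +53 to +73 mm, y = -22 to +22 mm in the frame of lock_base; screw heads to 41.5 mm. The home bar's nose lies inside it.
- head_slot (a point): Centre of the wheel head's flat top, on its axis, 32 mm over the worktop. Aluminium disc 90 mm across with a 22 mm wide slot right across, open at top and both ends (either end serves); x lies along the slot and turns with the head. Two equal upright pins, 10 mm thick, tops 56.5 mm over the worktop, stand 31 mm from the axis at +y and -y, one either side of the slot.
- wheel_head (a joint): Turning angle of the wheel head in rad, counter-clockwise seen from above; 0, +pi or -pi means that the slot lies along the bar. It turns either way without a stop that matters, has friction (about 2 N of push at a pin) and stays where it is left.
- lock_bar: Loose steel bar lying in the channel, 170 mm long, 16 wide, 14 high, 0.2 to 0.4 kg, last 15 mm tapered. Origin: middle of the underside at the tail end, 17 mm over the worktop; +x runs to the nose. Slides with 1 to 2 N. Starts with its nose under or just out of the bridge, short of the head; when home its origin is at x = -103 mm in the frame of lock_base.
- bar_tab (a point): Middle of the rear face of the upright tab at the bar's tail end, 47 mm over the worktop: push here along +x. The tab is 30 mm wide (y), 10 mm thick (from this point forward) and reaches from 31 to 63 mm over the worktop. When home its front rests against the guide bridge and this point is at x = -103 mm in the frame of lock_base.
- bar_nose (a point): Tip of the bar's tapered nose, at mid height of the bar (24 mm over the worktop). When home it is at x = +67 mm in the frame of lock_base, inside the keeper.
- stamp: Bystander: white plaster stamp, 42 x 42 x 52 mm, origin at its foot. Leave alone.
- bisque_cup: Bystander: unglazed cup, 66 mm across, 74 mm high, origin at its foot. Leave alone.
- clay_lump_1: Bystander: grey clay lump, 41 x 44 x 36 mm, origin at its foot. Leave alone.
- test_tile_1: Bystander: flat glaze test tile, 55 x 42 x 7 mm, origin at its underside. Leave alone.
- glazed_bowl: Bystander: small dark glazed bowl, 68 mm across, 47 mm high, origin at its foot. Leave alone.
- kidney_rubber: Bystander: flat black kidney-shaped rubber rib, 34 x 93 x 8 mm, origin at its underside. Leave alone.
- tool_boxwood_a: Bystander: thin wooden modelling tool, 13 x 185 x 8 mm, origin at its underside. Leave alone.

How it is judged:
By the outcome, as a careful person would: the job done as asked, in the order asked, and still so for the second after the job is handed in, with the robot touching nothing.
It also fails if it takes over 64 s, if anything falls off the work surface, if the arm or the gripper's body presses on something with over 40 N, if the wrist force passes 120 N, or if a joint passes its speed limit or range.

ROBOT

A 6-joint arm with a two-finger parallel gripper is mounted at the origin on a cart in front of the work surface, level with it; the furniture and walls round the work are solid. World frame = base frame: x ahead of the robot, y to its left, z up, the work surface at z = 0. Lengths are in m, angles in rad, forces in N, time in s.
With the tool pointing down it reaches from about 0.325 to 0.875 m from the base axis. Payload 4.4 kg.
Tool frame: the origin (TCP) lies between the finger pads; the fingertips stand 19 mm ahead of it and the grasp point (between the pads) is the TCP; z points along the fingers, y is the direction in which the jaws open and shut (so a half turn about z gives the same grasp; the last joint's range is limited). The gripper opens to 85 mm and grips with 20 to 120 N. Pads are 22 mm wide; open, the fingers measure 114 mm over their backs; the gripper's body (76 mm by 85 mm) begins 54 mm behind the grasp point. The pads swing forward as they close: fully open they stand 13 mm farther back than shut.
Start: joints at [1.127, 0.207, 1.542, -0, 1.393, -0.15], TCP at [0.167, 0.55, 0.25] pointing down, gripper open.
Joint ranges: [-2.73, 2.73], [-0.86, 2.22], [0.23, 2.46], [-1.11, 4.25], [0.08, 2.63], [-2.82, 2.82]. Speed limits (rad/s): [2.79, 2.79, 3.14, 3.14, 3.14, 3.14].

INTERFACE

Orientations are given as a unit quaternion [w, x, y, z].
In Python, from cell import readout, optics, sign_off gives the robot as it stands.
- The arm moves only by the tool apply_moves, never from a script. Its argument "steps" is a list of rows, each an object with "twist": the turn, a rotation vector about the tool's x, y, z in rad, a list of three; "travel": the shift along the tool's x, y, z in units of 40 mm (1.0 is 40 mm), a list of three; "grip": the opening in per cent of the stroke, from 0 (shut) to 100 (fully open). A call has 1 to 5 rows; each row shifts and turns the commanded pose from where the row before left it, along the tool's axes as they then stand; what a row does not reach is not made up. A row lasts 1/12 s, in which the tool goes at most 41.7 mm and 7.16 degrees, less where a joint would pass 70% of its speed; a pose out of reach is approached as far as the arm can. A call is refused whole if a number of a shift passes 1 or a number of a turn 0.125, either way. A call with a gripper value outside its range is refused whole. The fingers move at their own pace and stop on an object; the grip force is fixed at half the most. Time passes only in rows, so rows that do not move let the fingers close. It gives the time, the measured TCP pose, the force and the opening at its end, in the units of the state.
- readout.get_state(): the state, without advancing time (a new reading comes with each control period).
- optics.camera(name): name is "scene" or "top"; returns a dict with "image" (400x640x3 uint8, red, green, blue), "fx", "fy", "cx", "cy" (pixels), "position" and "orientation" of the camera in the world. Camera axes: x right, y down, z forward; pixel columns grow to the right and rows downward; lengths in m; the calibration is good to about 2 mm. A picture is of the moment at which its call begins. There is no depth.
- sign_off(): hands the job in, once; it reports no verdict.
The state is a dict: "t": time; "joint_pos": joint angles; "joint_velocities": joint speeds; "joint_efforts": joint torques, N m; "position": TCP position; "eef_rot": TCP orientation; "contact_force": force on the tool from outside, world axes, zero at the start; "ft_torque": the same for the moment, N m; "width": opening from 0.0 (shut) to 1.0 (fully open).
Only numpy, scipy, OpenCV 4.12 (cv2) and the standard library are available. Lean on these libraries where they do the work, as an engineer would, in place of code of your own. Each camera call takes 0.05 s, during which the arm holds its last target.

## Working session

There is one attempt and no reset: what is moved stays moved. The work goes in short steps, Python scripts to look and compute and a tool call to move; the robot and the scene stay as the last step left them, time stands still between calls to the robot, and variables do not carry over. Pictures are saved under pics/ and viewed, and the job is handed in when it is done.

Besides the shell and the picture viewer there is one more tool, called after "Emit:" by a JSON object that holds its "api" and its "payload", one argument or row to a line. apply_moves: Moves the arm, as the interface text tells. Its arguments: {"type":"object","properties":{"steps":{"type":"array","items":{"type":"object","properties":{"twist":{"type":"array","items":{"type":"number"}},"travel":{"type":"array","items":{"type":"number"}},"grip":{"type":"number"}}}}},"required":["steps"]}

```bash
mkdir -p pics; ls
cat > h.py <<'E'
import numpy as np, cv2
from scipy.spatial.transform import Rotation as R
from cell import readout, optics
def q2R(q): return R.from_quat([q[1],q[2],q[3],q[0]]).as_matrix()
def snap(name,fn):
    c=optics.camera(name); np.savez('pics/'+fn+'.npz',**{k:np.array(v) for k,v in c.items()})
    cv2.imwrite('pics/'+fn+'.png',c['image'][:,:,::-1]); return c
def load(fn): return dict(np.load('pics/'+fn+'.npz'))
def px2w(c,u,v,z):
    M=q2R(c['orientation']); d=M@np.array([(u-c['cx'])/c['fx'],(v-c['cy'])/c['fy'],1]); p=np.array(c['position'])
    return p+d*(z-p[2])/d[2]
def w2px(c,P):
    M=q2R(c['orientation']); d=(np.atleast_2d(P)-np.array(c['position']))@M
    return np.c_[c['fx']*d[:,0]/d[:,2]+c['cx'],c['fy']*d[:,1]/d[:,2]+c['cy']]
E
python3 - <<'E'
from h import *
for n in ('top','scene'):
    c=snap(n,n+'0'); print(n,c['fx'],c['fy'],c['cx'],c['cy'],c['position'],c['orientation'])
s=readout.get_state(); print(s)
E
```

```text
pics
top 481.8209991074272 481.8209991074272 317.1408170184333 199.6550113111899 [0.4532243  0.05522038 0.92895443] [ 0.04617829 -0.70151714  0.70934415 -0.05071632]
scene 415.50442696810336 415.50442696810336 322.16243486541134 195.17438560569695 [0.26780499 0.61359446 0.63472396] [ 0.09532605 -0.21798464  0.88257679 -0.40552911]
{'t': 0.1, 'joint_pos': array([ 1.12651060e+00,  2.07363073e-01,  1.54281680e+00,  3.64841949e-05,
        1.39352283e+00, -1.50542514e-01]), 'joint_velocities': array([ 0.00061737,  0.00036224, -0.00504815, -0.00026007,  0.00154866,
        0.00060662]), 'joint_efforts': array([-1.92875013e-03, -3.84096622e+01, -2.92546374e+01, -3.60508657e-04,
        4.78775139e-03, -3.71199903e-06]), 'position': array([0.16622499, 0.54976967, 0.24922308]), 'eef_rot': array([-3.26337420e-04,  1.46347262e-01,  9.89232716e-01, -1.00344222e-03]), 'contact_force': array([-0.89257851, -0.08073719, -0.92476672]), 'ft_torque': array([-0.03677604, -0.04263318,  0.06300108]), 'width': 0.9989383725300547}
```

View pics/top0.png

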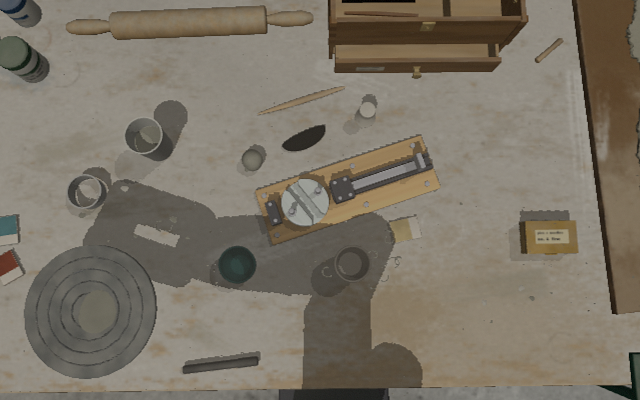

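View pics/scene0.png

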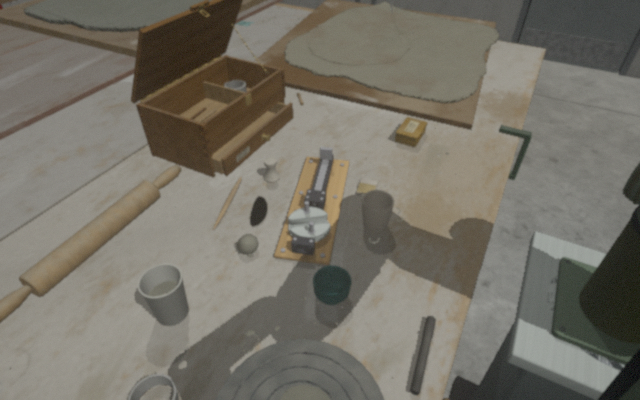

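The top view shows the board around (350,190). The wheel head is at about (304,202), the keeper at (274,212), the bridge at (343,188) and the tab at about (424,160). I'll zoom in.

Run:
```python
from h import *
c=load('top0'); im=c['image'][:,:,::-1]
cv2.imwrite('pics/topz.png',cv2.resize(im[125:255,245:445],None,fx=4,fy=4,interpolation=cv2.INTER_CUBIC))
c2=load('scene0'); im=c2['image'][:,:,::-1]
cv2.imwrite('pics/scz.png',cv2.resize(im[140:270,265:415],None,fx=4.5,fy=4.5,interpolation=cv2.INTER_CUBIC))
for n,u,v,z in [('head',304,202,.032),('keeper',274,212,.04),('bridge',343,188,.04),('tab',424,160,.063),('bl',257,188,.01),('br',421,136,.01),('tr',439,187,.01),('tl',273,244,.01)]: print(n,px2w(c,u,v,z))
```

```text
head [0.57279428 0.07346118 0.032     ]
keeper [0.55361205 0.12908284 0.04      ]
bridge [5.97345876e-01 2.04347421e-04 4.00000000e-02]
tab [ 0.64414919 -0.14823231  0.063     ]
bl [0.60396401 0.1644101  0.01      ]
br [ 0.70399651 -0.15680005  0.01      ]
tr [ 0.60220622 -0.18751556  0.01      ]
tl [0.49584861 0.13342858 0.01      ]
```

View pics/topz.png

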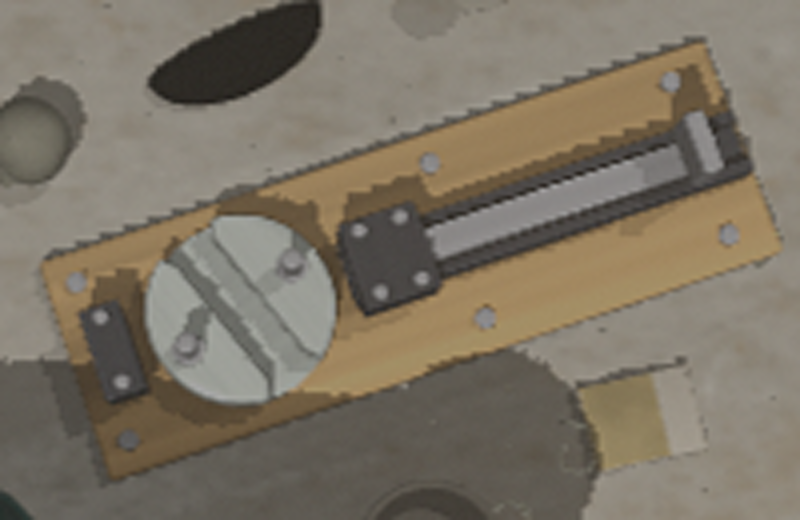

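View pics/scz.png

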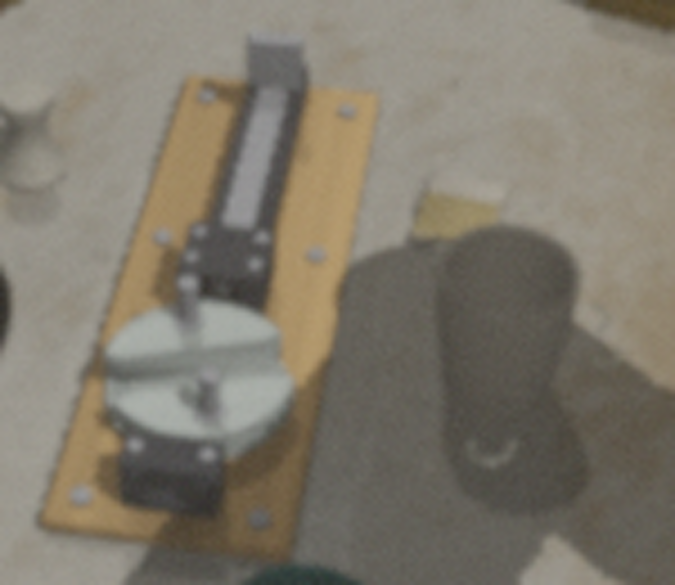

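```bash
cat > fit.py <<'E'
from h import *
from scipy.optimize import least_squares
t=load('top0'); s=load('scene0')
def T(X,Y): return ((X+.5)/4+245-.5,(Y+.5)/4+125-.5)
def S(X,Y): return ((X+.5)/4.5+265-.5,(Y+.5)/4.5+140-.5)
L=[(85,56,10),(85,-56,10),(-259,-56,10),(-259,56,10)]
top=[(110,480),(42,260),(705,38),(782,250)]; sc=[(290,558),(40,525),(185,75),(378,95)]
def w(p,l):
    l=np.atleast_2d(np.array(l,float))/1000; a=p[2]; c_,s_=np.cos(a),np.sin(a)
    return np.c_[p[0]+c_*l[:,0]-s_*l[:,1],p[1]+s_*l[:,0]+c_*l[:,1],l[:,2]]
rt=lambda p:(w2px(t,w(p,L))-[T(*q) for q in top]).ravel()
rs=lambda p:(w2px(s,w(p,L))-[S(*q) for q in sc]).ravel()
p0=[.57,.07,1.86]
def pose():
    return least_squares(lambda p:np.r_[rt(p),rs(p)],p0).x
if __name__=='__main__':
    for n,f in (('top',rt),('scene',rs),('both',lambda p:np.r_[rt(p),rs(p)])):
        r=least_squares(f,p0); print(n,r.x,np.degrees(r.x[2]),r.fun.round(1))
    p=least_squares(rt,p0).x
    def inv(P): a=p[2]; d=np.array(P)[:2]-p[:2]; return np.array([np.cos(a)*d[0]+np.sin(a)*d[1],-np.sin(a)*d[0]+np.cos(a)*d[1]])*1000
    for n,q,z in [('pinA',(291,258),.0565),('pinB',(187,343),.0565),('disc c',(241,309),.032),('tabrear1',(705,113),.063),('tabrear2',(722,172),.063),('tabf1',(682,120),.063),('tabf2',(703,180),.063),('bridge a',(340,232),.04),('bridge b',(415,203),.04),('bridge c',(440,286),.04),('bridge d',(366,314),.04),('slot1a',(178,250),.032),('slot1b',(272,395),.032),('slot2a',(210,222),.032),('slot2b',(320,355),.032)]:
        print(n,px2w(t,*T(*q),z).round(4),inv(px2w(t,*T(*q),z)).round(1))
E
python3 fit.py
```

```text
top [0.57422559 0.07183226 1.88780155] 108.16306149707432 [-0.   0.1 -1.1 -0.   0.  -0.2  1.1  0.1]
scene [0.57183573 0.07898287 1.8937818 ] 108.50570469768914 [ 0.4  0.1 -0.5  0.2 -0.1 -0.2  0.2 -0.4]
both [0.57371654 0.07393583 1.88978348] 108.276617507877 [-1.1  0.4 -2.2  0.3 -1.2 -0.2 -0.1  0.1  0.5 -2.  -0.1 -2.   0.7 -1.5
  0.7 -1.5]
pinA [0.5931 0.0483 0.0565] [-28.3 -10.6]
pinB [0.5544 0.0961 0.0565] [29.2 11.3]
disc c [0.573  0.0718 0.032 ] [0.4 1.2]
tabrear1 [ 0.6576 -0.143   0.063 ] [-230.1  -12.2]
tabrear2 [ 0.6299 -0.1497  0.063 ] [-227.8   16.2]
tabf1 [ 0.6544 -0.1323  0.063 ] [-219.   -12.6]
tabf2 [ 0.6262 -0.1408  0.063 ] [-218.3   16.9]
bridge a [0.6078 0.0251 0.04  ] [-54.9 -17.3]
bridge b [ 0.6212 -0.0103  0.04  ] [-92.7 -19. ]
bridge c [ 0.5818 -0.0212  0.04  ] [-90.7  21.8]
bridge d [0.569  0.0135 0.04  ] [-53.8  23.2]
slot1a [0.6014 0.1013 0.032 ] [ 19.5 -35. ]
slot1b [0.5324 0.0577 0.032 ] [-0.4 44.2]
slot2a [0.6146 0.0861 0.032 ] [  1.  -42.8]
slot2b [0.5509 0.035  0.032 ] [-27.7  33.6]
```

Emit:
{"api": "apply_moves", "payload": {
  "steps": [
    {"twist": [0, 0, 0.12], "travel": [0, 0, 0], "grip": 0},
    {"twist": [0, 0, 0.12], "travel": [0, 0, 0], "grip": 0},
    {"twist": [0, 0, 0.12], "travel": [0, 0, 0], "grip": 0},
    {"twist": [0, 0, 0.12], "travel": [0, 0, 0], "grip": 0},
    {"twist": [0, 0, 0.12], "travel": [0, 0, 0], "grip": 0}
  ]
}}

```text
t: 0.52
position: [0.1663, 0.55, 0.2496]
eef_rot: [0.0, 0.435, 0.901, -0.001]
contact_force: [-0.2, -0.6, -0.2]
width: 0.302
```

Emit:
{"api": "apply_moves", "payload": {
  "steps": [
    {"twist": [0, 0, 0.12], "travel": [0, 0, 0], "grip": 0},
    {"twist": [0, 0, 0.12], "travel": [0, 0, 0], "grip": 0},
    {"twist": [0, 0, 0.12], "travel": [0, 0, 0], "grip": 0},
    {"twist": [0, 0, 0], "travel": [0, 0, 0], "grip": 0},
    {"twist": [0, 0, 0], "travel": [0, 0, 0], "grip": 0}
  ]
}}

```text
t: 0.93
position: [0.1664, 0.5501, 0.2498]
eef_rot: [0.0, 0.585, 0.811, -0.001]
contact_force: [0.0, 0.5, 0.5]
width: 0.001
```

```bash
cat > go.py <<'E'
from h import *
import sys
A=np.array([.5735,.073,0]); YAW=np.radians(108.2)
def tolock(P):
    d=np.array(P)[:2]-A[:2]; c,s=np.cos(YAW),np.sin(YAW); return np.array([c*d[0]+s*d[1],-s*d[0]+c*d[1]])*1000
def toworld(x,y,z): c,s=np.cos(YAW),np.sin(YAW); return np.array([A[0]+(c*x-s*y)/1000,A[1]+(s*x+c*y)/1000,z/1000])
def rep():
    s=readout.get_state(); M=q2R(s['eef_rot']); 
    print('t',round(s['t'],2),'pos',s['position'].round(4),'lock',tolock(s['position']).round(1),'xang',np.degrees(np.arctan2(M[1,0],M[0,0])).round(2),'F',s['contact_force'].round(1),'w',round(s['width'],3),'tilt',M[2].round(3)); return s,M
if __name__=='__main__':
    s,M=rep()
    if len(sys.argv)>3:
        W=toworld(*map(float,sys.argv[1:4])); print('target',W.round(4),'travel',(M.T@(W-s['position'])/.04).round(2))
E
python3 go.py 42 -20 120
```

```text
t 0.93 pos [0.1664 0.5501 0.2498] lock [580.4 237.7] xang 108.34 F [0.  0.5 0.5] w 0.001 tilt [-0.001 -0.001 -1.   ]
target [0.5794 0.1191 0.12  ] travel [-13.47   6.41   3.25]
```

Emit:
{"api": "apply_moves", "payload": {
  "steps": [
    {"travel": [-0.85, 0.4, 0.1], "grip": 0},
    {"travel": [-0.85, 0.4, 0.1], "grip": 0},
    {"travel": [-0.85, 0.4, 0.1], "grip": 0},
    {"travel": [-0.85, 0.4, 0.1], "grip": 0},
    {"travel": [-0.85, 0.4, 0.1], "grip": 0}
  ]
}}

```text
invalid input
```

Emit:
{"api": "apply_moves", "payload": {
  "steps": [
    {"travel": [-0.85, 0.4, 0.1], "grip": 0},
    {"travel": [-0.85, 0.4, 0.1], "grip": 0},
    {"travel": [-0.85, 0.4, 0.1], "grip": 0},
    {"travel": [-0.85, 0.4, 0.1], "grip": 0},
    {"travel": [-0.85, 0.4, 0.1], "grip": 0}
  ]
}}

```text
invalid input
```

```bash
python3 go.py 42 -20 120
```

```text
t 0.93 pos [0.1664 0.5501 0.2498] lock [580.4 237.7] xang 108.34 F [0.  0.5 0.5] w 0.001 tilt [-0.001 -0.001 -1.   ]
target [0.5794 0.1191 0.12  ] travel [-13.47   6.41   3.25]
```

Every row needs all of its fields, so I'll include the twist each time.

Emit:
{"api": "apply_moves", "payload": {
  "steps": [
    {"twist": [0, 0, 0], "travel": [-0.85, 0.4, 0.1], "grip": 0},
    {"twist": [0, 0, 0], "travel": [-0.85, 0.4, 0.1], "grip": 0},
    {"twist": [0, 0, 0], "travel": [-0.85, 0.4, 0.1], "grip": 0},
    {"twist": [0, 0, 0], "travel": [-0.85, 0.4, 0.1], "grip": 0},
    {"twist": [0, 0, 0], "travel": [-0.85, 0.4, 0.1], "grip": 0}
  ]
}}

```text
t: 1.35
position: [0.2962, 0.4124, 0.23]
eef_rot: [0.0, 0.585, 0.811, 0.0]
contact_force: [-0.3, 0.6, 0.4]
width: 0.005
```

Emit:
{"api": "apply_moves", "payload": {
  "steps": [
    {"twist": [0, 0, 0], "travel": [-0.85, 0.4, 0.1], "grip": 0},
    {"twist": [0, 0, 0], "travel": [-0.85, 0.4, 0.1], "grip": 0},
    {"twist": [0, 0, 0], "travel": [-0.85, 0.4, 0.1], "grip": 0},
    {"twist": [0, 0, 0], "travel": [-0.85, 0.4, 0.1], "grip": 0},
    {"twist": [0, 0, 0], "travel": [-0.85, 0.4, 0.1], "grip": 0}
  ]
}}

```text
t: 1.77
position: [0.4254, 0.2756, 0.2102]
eef_rot: [0.0, 0.585, 0.811, 0.0]
contact_force: [1.0, -0.3, 0.6]
width: -0.003
```

```bash
python3 go.py 42 -20 120
```

```text
t 1.77 pos [0.4254 0.2756 0.2102] lock [238.7  77.4] xang 108.33 F [ 1.  -0.3  0.6] w -0.003 tilt [ 0.  0. -1.]
target [0.5794 0.1191 0.12  ] travel [-4.92  2.42  2.25]
```

Emit:
{"api": "apply_moves", "payload": {
  "steps": [
    {"twist": [0, 0, 0], "travel": [-0.82, 0.4, 0.3], "grip": 0},
    {"twist": [0, 0, 0], "travel": [-0.82, 0.4, 0.3], "grip": 0},
    {"twist": [0, 0, 0], "travel": [-0.82, 0.4, 0.3], "grip": 0},
    {"twist": [0, 0, 0], "travel": [-0.82, 0.4, 0.3], "grip": 0},
    {"twist": [0, 0, 0], "travel": [-0.82, 0.4, 0.3], "grip": 0}
  ]
}}

```text
t: 2.18
position: [0.5526, 0.1447, 0.1496]
eef_rot: [-0.0, 0.586, 0.811, 0.0]
contact_force: [-0.2, 0.3, 0.3]
width: 0.001
```

Emit:
{"api": "apply_moves", "payload": {
  "steps": [
    {"twist": [0, 0, 0], "travel": [-0.82, 0.42, 0.3], "grip": 0},
    {"twist": [0, 0, 0], "travel": [0, 0, 0.4], "grip": 0},
    {"twist": [0, 0, 0], "travel": [0, 0, 0], "grip": 0}
  ]
}}

```text
t: 2.43
position: [0.5767, 0.1183, 0.1187]
eef_rot: [-0.003, 0.587, 0.81, -0.002]
contact_force: [-0.8, 0.4, -0.8]
width: 0.0
```

```bash
python3 go.py 42 -20 66
python3 - <<'E'
from h import *
for n in ('scene','top'):
    c=snap(n,n+'1'); s=readout.get_state(); P=s['position']; M=q2R(s['eef_rot'])
    im=c['image'][:,:,::-1].copy()
    u,v=w2px(c,P+M@[0,0,.019])[0]; print(n,u,v)
    u0,v0=int(u)-70,int(v)-60
    cr=cv2.resize(im[max(v0,0):v0+130,u0:u0+160],None,fx=5,fy=4.5,interpolation=cv2.INTER_CUBIC) if 0 else cv2.resize(im[max(v0,0):v0+120,u0:u0+150],None,fx=5,fy=5,interpolation=cv2.INTER_CUBIC)
    # corners of the tip: x+-11, y+-14.5
    for dx in(-.011,.011):
        for dy in (-.0145,.0145):
            a,b=w2px(c,P+M@[dx,dy,.019])[0]; cv2.circle(cr,(int((a-u0+.5)*5),int((b-max(v0,0)+.5)*5)),3,(0,0,255),1)
    cv2.imwrite(f'pics/{n}1z.png',cr)
E
```

```text
t 2.43 pos [0.5767 0.1183 0.1187] lock [ 42.  -17.1] xang 108.1 F [-0.8  0.4 -0.8] w 0.0 tilt [ 0.002 -0.006 -1.   ]
target [0.5794 0.1191 0.066 ] travel [-0.    0.08  1.32]
scene 296.0149213946624 208.32437613638277
top 276.07798578256813 194.79550420854252
```

View pics/scene1z.png

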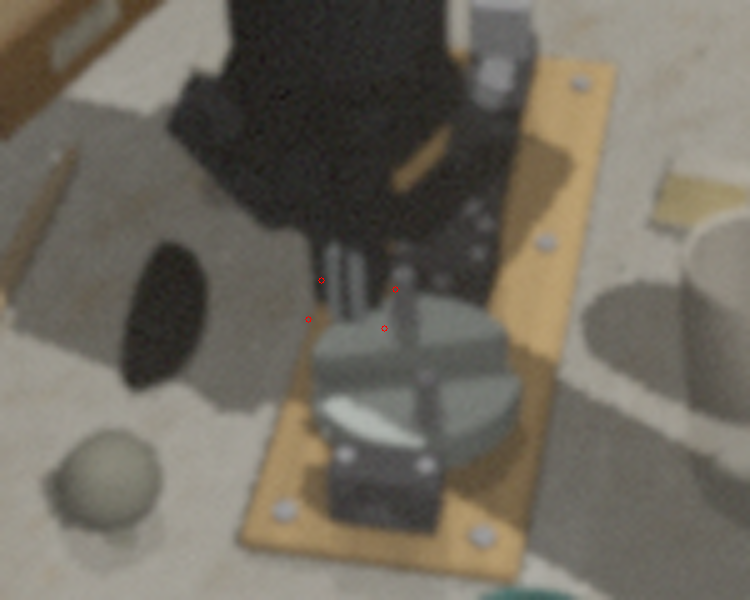

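View pics/top1z.png

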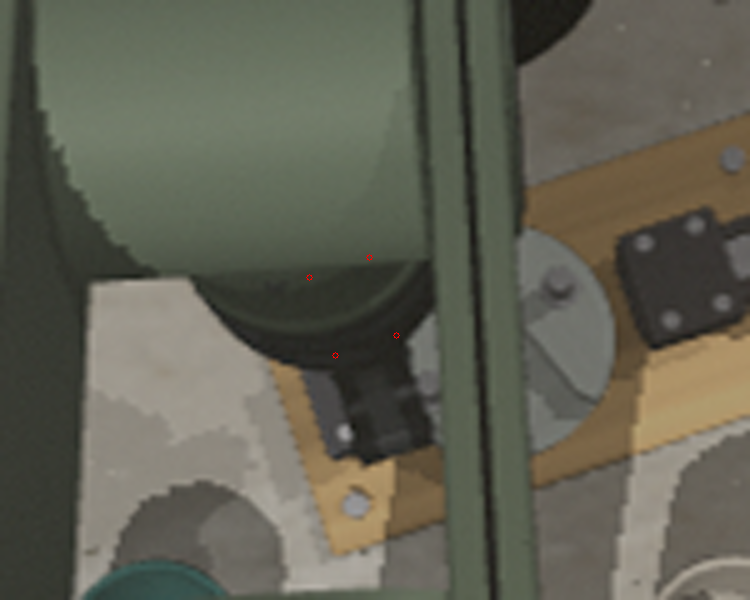

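Run:
```python
from h import *
from fit import T,S,t,s
from scipy.optimize import least_squares
def tri(a,b):
    r=least_squares(lambda P:np.r_[w2px(t,P)[0]-a,w2px(s,P)[0]-b],[.57,.07,.05]); return r.x.round(4),r.fun.round(1)
print('A',px2w(s,*S(188,281),.0565).round(4),tri(T(291,258),S(188,281)))
print('B',px2w(s,*S(207,376),.0565).round(4),tri(T(187,343),S(207,376)))
for n,a,b in [('k1',(100,317),(135,445)),('k2',(122,381),(208,455)),('scr lf',(76,282),(80,495)),('scr rf',(128,440),(258,517)),('scr far r',(729,235),(346,110)),('scr far l',(671,81),(207,94)),('mid r',(486,317),(315,255)),('mid l',(430,162),(162,236))]:
    print(n,tri(T(*a),S(*b)))
```

```text
A [0.5923 0.0515 0.0565] (array([0.5938, 0.0483, 0.0533]), array([-0. , -0.1,  0.1,  0. ]))
B [0.5544 0.1024 0.0565] (array([0.5561, 0.0968, 0.0506]), array([-0.2, -0.5,  0.6,  0.1]))
k1 (array([0.5699, 0.1378, 0.0377]), array([-0.2, -0.4,  0.5,  0.1]))
k2 (array([0.5397, 0.1274, 0.0369]), array([-0.1, -0.3,  0.3,  0. ]))
scr lf (array([0.591 , 0.1521, 0.0084]), array([-0.2, -0.4,  0.5,  0.1]))
scr rf (array([0.5146, 0.127 , 0.0093]), array([-0.2, -0.5,  0.6,  0.1]))
scr far r (array([ 0.6107, -0.1647,  0.0074]), array([-0.1, -0.4,  0.5,  0.1]))
scr far l (array([ 0.6869, -0.1393,  0.0087]), array([-0.1, -0.1,  0.2,  0. ]))
mid r (array([ 0.5719, -0.0458,  0.0062]), array([-0.1, -0.3,  0.4,  0.1]))
mid l (array([ 0.648 , -0.0203,  0.0077]), array([-0.1, -0.2,  0.3,  0. ]))
```

```bash
sed -i 's/A=np.array(.*; YAW/A=np.array([.574,.0735,0]); YAW/' go.py; python3 go.py 42 -20 65
```

```text
t 2.53 pos [0.5766 0.1203 0.1212] lock [ 43.7 -17.1] xang 108.23 F [-0.8  1.7  0.5] w -0.003 tilt [ 0.001 -0.003 -1.   ]
target [0.5799 0.1196 0.065 ] travel [-0.04  0.08  1.4 ]
```

Emit:
{"api": "apply_moves", "payload": {
  "steps": [
    {"twist": [0, 0, 0], "travel": [0, 0.05, 0.5], "grip": 0},
    {"twist": [0, 0, 0], "travel": [0, 0.05, 0.5], "grip": 0},
    {"twist": [0, 0, 0], "travel": [0, 0, 0.4], "grip": 0},
    {"twist": [0, 0, 0], "travel": [0, 0, 0], "grip": 0},
    {"twist": [0, 0, 0], "travel": [0, 0, 0], "grip": 0}
  ]
}}

```text
t: 2.95
position: [0.5807, 0.1227, 0.0665]
eef_rot: [-0.001, 0.586, 0.811, -0.0]
contact_force: [0.3, 0.3, -0.1]
width: -0.0
```

```bash
cat > look.py <<'E'
import sys
from go import *
tag=sys.argv[1]
rep(); c=snap('scene','scene'+tag)
im=c['image'][:,:,::-1]; cv2.imwrite(f'pics/scene{tag}z.png',cv2.resize(im[140:270,255:415],None,fx=4.5,fy=4.5,interpolation=cv2.INTER_CUBIC))
if 'top' in sys.argv:
    c=snap('top','top'+tag); im=c['image'][:,:,::-1]; cv2.imwrite(f'pics/top{tag}z.png',cv2.resize(im[125:255,245:445],None,fx=4,fy=4,interpolation=cv2.INTER_CUBIC))
E
python3 look.py 2
```

```text
t 2.95 pos [0.5807 0.1227 0.0665] lock [ 44.7 -21.7] xang 108.31 F [ 0.3  0.3 -0.1] w -0.0 tilt [ 0.    -0.001 -1.   ]
```

View pics/scene2z.png

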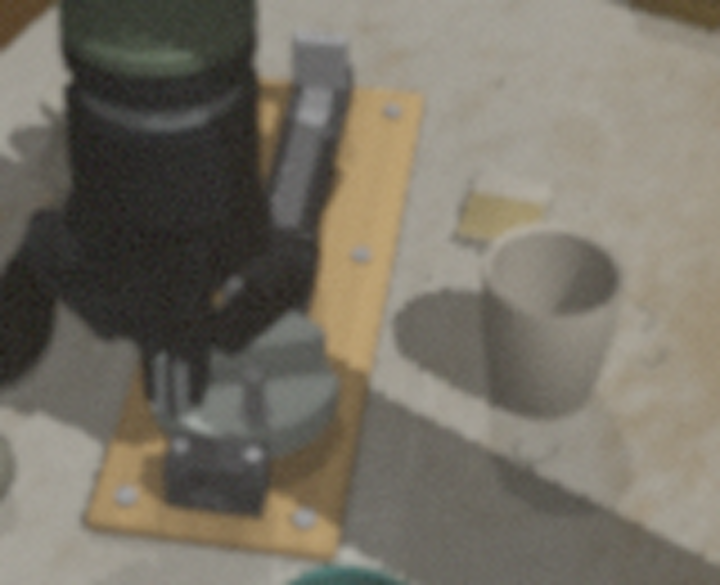

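Emit:
{"api": "apply_moves", "payload": {
  "steps": [
    {"twist": [0, 0, 0], "travel": [-0.07, -0.34, 0.03], "grip": 0},
    {"twist": [0, 0, 0], "travel": [-0.06, -0.19, 0], "grip": 0},
    {"twist": [0, 0, 0], "travel": [-0.06, -0.09, 0], "grip": 0},
    {"twist": [0, 0, 0], "travel": [-0.06, -0.08, 0], "grip": 0},
    {"twist": [0, 0, 0], "travel": [0, 0, 0], "grip": 0}
  ]
}}

```text
t: 3.42
position: [0.5578, 0.1037, 0.0661]
eef_rot: [-0.0, 0.587, 0.81, 0.0]
contact_force: [-2.0, 3.1, 1.8]
width: 0.001
```

```bash
python3 look.py 3
```

```text
t 3.42 pos [0.5578 0.1037 0.0661] lock [33.7  5.9] xang 108.14 F [-2.   3.1  1.8] w 0.001 tilt [ 0.001  0.    -1.   ]
```

View pics/scene3z.png

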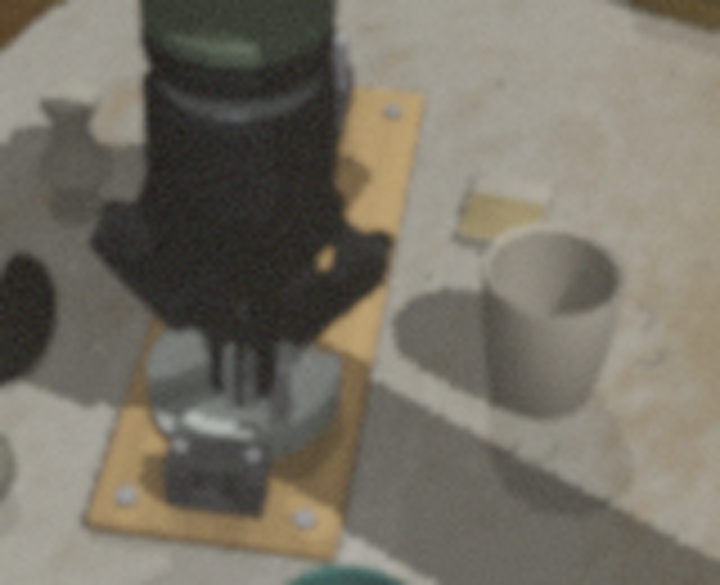

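Emit:
{"api": "apply_moves", "payload": {
  "steps": [
    {"twist": [0, 0, 0], "travel": [-0.07, -0.07, 0], "grip": 0},
    {"twist": [0, 0, 0], "travel": [-0.06, -0.07, 0], "grip": 0},
    {"twist": [0, 0, 0], "travel": [-0.09, -0.05, 0], "grip": 0},
    {"twist": [0, 0, 0], "travel": [-0.09, -0.05, 0], "grip": 0},
    {"twist": [0, 0, 0], "travel": [0, 0, 0], "grip": 0}
  ]
}}

```text
t: 3.88
position: [0.5528, 0.0875, 0.0649]
eef_rot: [0.0, 0.587, 0.81, -0.001]
contact_force: [-0.8, 1.6, 0.7]
width: 0.001
```

```bash
python3 look.py 4 top
```

```text
t 3.88 pos [0.5528 0.0875 0.0649] lock [19.9 15.8] xang 108.15 F [-0.8  1.6  0.7] w 0.001 tilt [-0.001 -0.001 -1.   ]
```

View pics/scene4z.png

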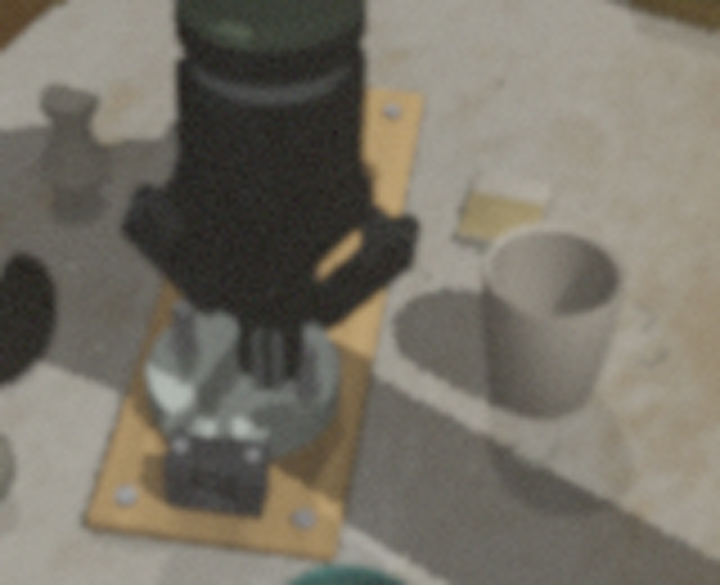

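View pics/top4z.png

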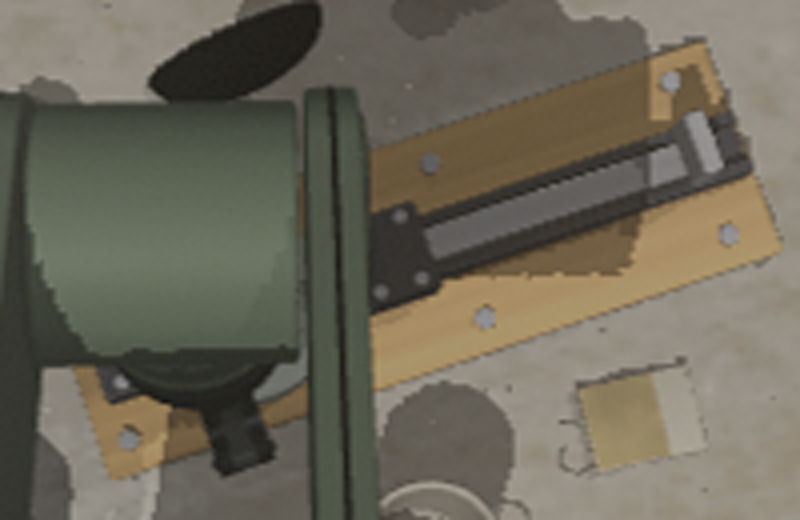

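Run:
```python
from h import *
c=load('scene4'); im=c['image'][:,:,::-1]
cv2.imwrite('pics/s4zz.png',cv2.resize(im[190:245,280:340],None,fx=10,fy=10,interpolation=cv2.INTER_CUBIC))
```

```text
(no output)
```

View pics/s4zz.png

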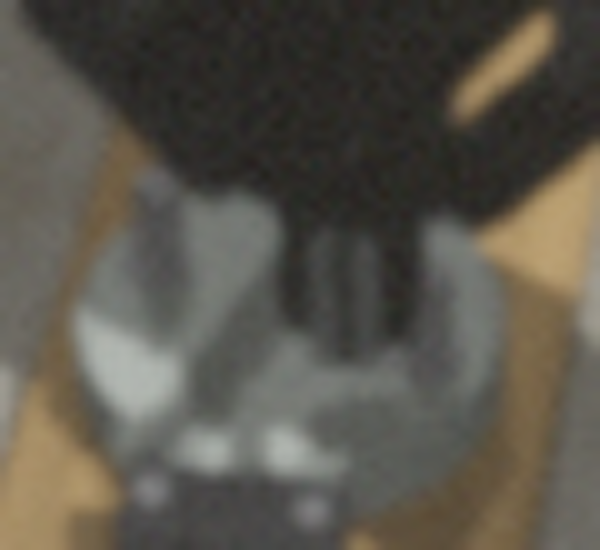

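Run:
```python
from go import *
c=load('scene4')
f=lambda X,Y,z: tolock(px2w(c,280+X/10-.45,190+Y/10-.45,z))
a,b=f(155,185,.0565),f(437,250,.0565); a2,b2=f(165,325,.032),f(435,395,.032)
for p,q in((a,b),(a2,b2)): print(p.round(1),q.round(1),np.degrees(np.arctan2(*(q-p)[::-1])).round(1),np.hypot(*(q-p)).round(1))
```

```text
[ -4.4 -30. ] [ 4.8 30.3] 81.3 60.9
[ 11.1 -25.4] [21.5 32.8] 79.8 59.1
```

Emit:
{"api": "apply_moves", "payload": {
  "steps": [
    {"twist": [0, 0, 0], "travel": [-0.05, -0.08, 0], "grip": 0},
    {"twist": [0, 0, 0], "travel": [-0.05, -0.02, 0], "grip": 0},
    {"twist": [0, 0, 0], "travel": [0, 0, 0], "grip": 0},
    {"twist": [0, 0, 0], "travel": [0, 0, 0], "grip": 0}
  ]
}}

```text
t: 4.32
position: [0.5512, 0.0832, 0.0653]
eef_rot: [0.001, 0.587, 0.81, 0.0]
contact_force: [3.0, 2.0, -1.6]
width: 0.001
```

```bash
python3 go.py
```

```text
t 4.32 pos [0.5512 0.0832 0.0653] lock [16.3 18.6] xang 108.16 F [ 3.   2.  -1.6] w 0.001 tilt [-0.001  0.002 -1.   ]
```

Emit:
{"api": "apply_moves", "payload": {
  "steps": [
    {"twist": [0, 0, 0], "travel": [0.5, 0, 0], "grip": 0},
    {"twist": [0, 0, 0], "travel": [0, 0, -0.8], "grip": 0},
    {"twist": [0, 0, 0], "travel": [0.8, 0, -0.5], "grip": 0},
    {"twist": [0, 0, 0], "travel": [0.98, 0, 0], "grip": 0},
    {"twist": [0, 0, 0], "travel": [0.98, 0, 0], "grip": 0}
  ]
}}

```text
t: 4.73
position: [0.5108, 0.2077, 0.1192]
eef_rot: [0.002, 0.588, 0.809, 0.001]
contact_force: [-0.2, 1.1, -0.7]
width: -0.002
```

```bash
python3 look.py 5 top
```

```text
t 4.73 pos [0.5108 0.2077 0.1192] lock [147.2  18.1] xang 108.03 F [-0.2  1.1 -0.7] w -0.002 tilt [-0.001  0.003 -1.   ]
```

View pics/scene5z.png

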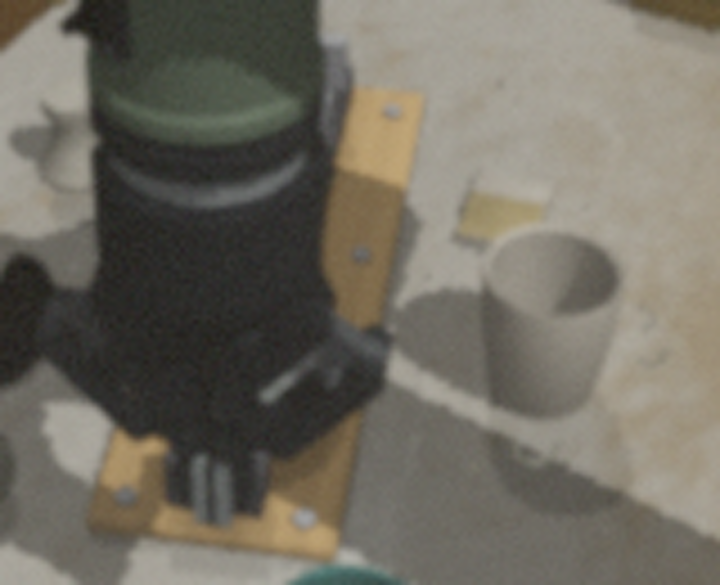

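View pics/top5z.png

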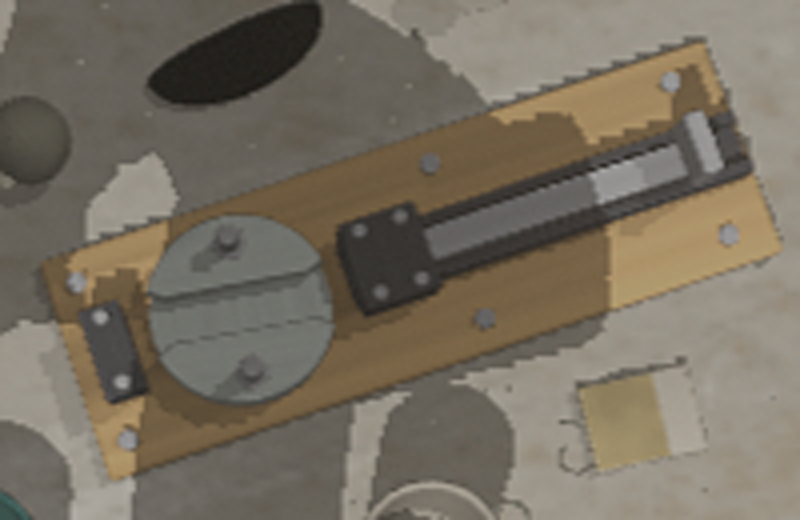

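Run:
```python
from go import *
from fit import T
c=load('top5'); im=c['image'][:,:,::-1]
cv2.imwrite('pics/t5zz.png',cv2.resize(im[172:232,275:335],None,fx=10,fy=10,interpolation=cv2.INTER_CUBIC))
f=lambda q,z: tolock(px2w(c,*T(*q),z))
for (p,q),z in ((((228,237),(252,369)),.0565),(((150,298),(320,265)),.032),(((165,347),(332,318)),.032)):
    p,q=f(p,z),f(q,z); print(p.round(1),q.round(1),np.degrees(np.arctan2(*(q-p)[::-1])).round(1),np.hypot(*(q-p)).round(1))
```

```text
[ -5.7 -28.8] [ 3.4 32.4] 81.6 61.9
[ 37.5 -17.3] [-43.2  -6.3] 172.3 81.4
[38.1  7. ] [-40.3  19.3] 171.1 79.4
```

View pics/t5zz.png

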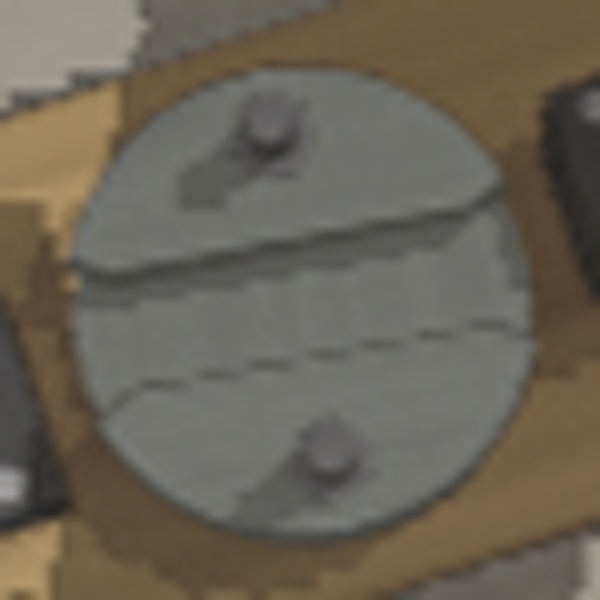

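Emit:
{"api": "apply_moves", "payload": {
  "steps": [
    {"twist": [0, 0, 0], "travel": [-0.95, -0.05, 0], "grip": 0},
    {"twist": [0, 0, 0], "travel": [-0.95, -0.05, 0], "grip": 0},
    {"twist": [0, 0, 0], "travel": [-0.8, -0.05, 0.5], "grip": 0},
    {"twist": [0, 0, 0], "travel": [-0.3, 0, 0], "grip": 0},
    {"twist": [0, 0, 0], "travel": [0, 0, 0], "grip": 0}
  ]
}}

```text
t: 5.25
position: [0.5409, 0.0881, 0.0958]
eef_rot: [-0.001, 0.588, 0.809, -0.002]
contact_force: [0.2, 0.7, 0.7]
width: -0.001
```

```bash
python3 go.py 24 24 65
```

```text
t 5.25 pos [0.5409 0.0881 0.0958] lock [24.2 26.9] xang 107.92 F [0.2 0.7 0.7] w -0.001 tilt [-0.    -0.004 -1.   ]
target [0.5437 0.0888 0.065 ] travel [-0.01  0.08  0.77]
```

Emit:
{"api": "apply_moves", "payload": {
  "steps": [
    {"twist": [0, 0, 0], "travel": [0, 0.05, 0.4], "grip": 0},
    {"twist": [0, 0, 0], "travel": [0, 0, 0.37], "grip": 0},
    {"twist": [0, 0, 0], "travel": [-0.1, 0, 0], "grip": 0},
    {"twist": [0, 0, 0], "travel": [-0.05, 0, 0], "grip": 0},
    {"twist": [0, 0, 0], "travel": [0, 0, 0], "grip": 0}
  ]
}}

```text
t: 5.67
position: [0.5457, 0.0865, 0.067]
eef_rot: [0.0, 0.587, 0.81, 0.0]
contact_force: [0.7, -0.4, 0.2]
width: -0.003
```

```bash
python3 go.py 12.3 24 65
```

```text
t 5.67 pos [0.5457 0.0865 0.067 ] lock [21.2 22.9] xang 108.18 F [ 0.7 -0.4  0.2] w -0.003 tilt [-0.     0.001 -1.   ]
target [0.5474 0.0777 0.065 ] travel [-0.22 -0.03  0.05]
```

Emit:
{"api": "apply_moves", "payload": {
  "steps": [
    {"twist": [0, 0, 0], "travel": [-0.08, -0.03, 0.03], "grip": 0},
    {"twist": [0, 0, 0], "travel": [-0.07, 0, 0], "grip": 0},
    {"twist": [0, 0, 0], "travel": [-0.05, 0, 0], "grip": 0},
    {"twist": [0, 0, 0], "travel": [0, 0, 0], "grip": 0},
    {"twist": [0, 0, 0], "travel": [0, 0, 0], "grip": 0}
  ]
}}

```text
t: 6.08
position: [0.5468, 0.0783, 0.0655]
eef_rot: [0.0, 0.587, 0.81, 0.0]
contact_force: [0.4, 0.1, 0.8]
width: -0.001
```

```bash
python3 go.py 12.3 24 65
```

```text
t 6.08 pos [0.5468 0.0783 0.0655] lock [13.1 24.3] xang 108.16 F [0.4 0.1 0.8] w -0.001 tilt [-0.     0.001 -1.   ]
target [0.5474 0.0777 0.065 ] travel [-0.02  0.01  0.01]
```

Emit:
{"api": "apply_moves", "payload": {
  "steps": [
    {"twist": [0, 0, 0], "travel": [0.5, 0, 0], "grip": 0},
    {"twist": [0, 0, 0], "travel": [0, 0, -0.8], "grip": 0},
    {"twist": [0, 0, 0], "travel": [0.8, 0, -0.5], "grip": 0},
    {"twist": [0, 0, 0], "travel": [0.98, 0, 0], "grip": 0},
    {"twist": [0, 0, 0], "travel": [0.98, 0, 0], "grip": 0}
  ]
}}

```text
t: 6.5
position: [0.5077, 0.2029, 0.1194]
eef_rot: [0.002, 0.588, 0.809, 0.002]
contact_force: [0.4, 0.8, -1.1]
width: 0.004
```

```bash
python3 look.py 6 top;  python3 - <<'E'
from go import *
c=load('top6'); im=c['image'][:,:,::-1]
cv2.imwrite('pics/t6zz.png',cv2.resize(im[172:232,275:335],None,fx=10,fy=10,interpolation=cv2.INTER_CUBIC))
E
```

```text
t 6.5 pos [0.5077 0.2029 0.1194] lock [143.7  22.5] xang 108.02 F [ 0.4  0.8 -1.1] w 0.004 tilt [-0.001  0.005 -1.   ]
```

View pics/t6zz.png

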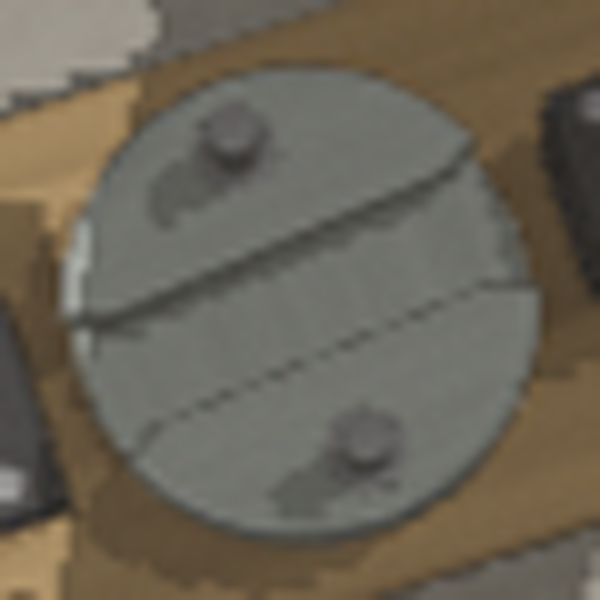

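View pics/top6z.png

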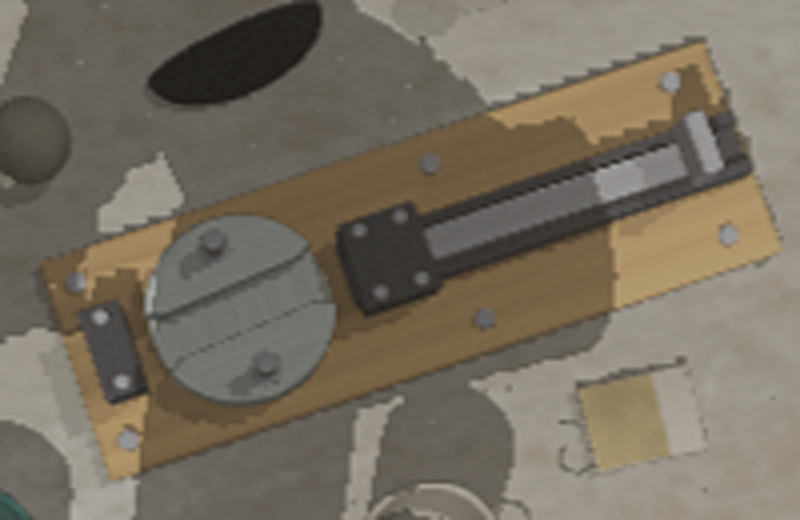

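```bash
cat > ang.py <<'E'
from go import *
import sys
tag=sys.argv[1]; c=load('top'+tag)
v=list(map(float,sys.argv[2:6])); w=lambda X,Y,z: tolock(px2w(c,275+(X+.5)/10-.5,172+(Y+.5)/10-.5,z))
p,q=w(v[0],v[1],.0565),w(v[2],v[3],.0565); print('pins',p.round(1),q.round(1),'ang',(np.degrees(np.arctan2(*(q-p)[::-1]))-90).round(2))
for i in range(6,len(sys.argv),4):
    v=list(map(float,sys.argv[i:i+4])); p,q=w(v[0],v[1],.032),w(v[2],v[3],.032); print('slot',np.degrees(np.arctan((q-p)[1]/(q-p)[0])).round(2))
E
python3 ang.py 6 237 132 368 437 110 322 430 180 160 422 480 287
python3 ang.py 5 270 125 333 447 110 270 440 213 150 383 480 323
```

```text
pins [  0.7 -29.3] [-4.  31.8] ang 4.37
slot 5.38
slot 4.23
pins [ -5.5 -28.5] [ 2.6 31.5] ang -7.69
slot -8.9
slot -8.43
```

Emit:
{"api": "apply_moves", "payload": {
  "steps": [
    {"twist": [0, 0, 0], "travel": [-0.9, 0.29, 0], "grip": 0},
    {"twist": [0, 0, 0], "travel": [-0.9, 0.29, 0], "grip": 0},
    {"twist": [0, 0, 0], "travel": [-0.8, 0.29, 0.4], "grip": 0},
    {"twist": [0, 0, 0], "travel": [-0.3, 0.29, 0], "grip": 0},
    {"twist": [0, 0, 0], "travel": [0, 0, 0], "grip": 0}
  ]
}}

```text
t: 7.02
position: [0.5888, 0.1028, 0.1004]
eef_rot: [0.001, 0.588, 0.809, -0.0]
contact_force: [0.4, 0.4, 0.6]
width: -0.001
```

```bash
python3 go.py 24 -24 65
```

```text
t 7.02 pos [0.5888 0.1028 0.1004] lock [ 23.2 -23.2] xang 107.93 F [0.4 0.4 0.6] w -0.001 tilt [-0.002  0.001 -1.   ]
target [0.5893 0.1038 0.065 ] travel [0.02 0.02 0.89]
```

Emit:
{"api": "apply_moves", "payload": {
  "steps": [
    {"twist": [0, 0, 0], "travel": [0.03, 0.02, 0.45], "grip": 0},
    {"twist": [0, 0, 0], "travel": [0, 0, 0.43], "grip": 0},
    {"twist": [0, 0, 0], "travel": [-0.05, 0, 0], "grip": 0},
    {"twist": [0, 0, 0], "travel": [0, 0, 0], "grip": 0},
    {"twist": [0, 0, 0], "travel": [0, 0, 0], "grip": 0}
  ]
}}

```text
t: 7.43
position: [0.5873, 0.1062, 0.0666]
eef_rot: [0.0, 0.587, 0.81, 0.0]
contact_force: [0.4, 0.7, -0.3]
width: -0.005
```

```bash
python3 go.py 15.5 -24 65
```

```text
t 7.43 pos [0.5873 0.1062 0.0666] lock [ 26.9 -22.9] xang 108.18 F [ 0.4  0.7 -0.3] w -0.005 tilt [-0.     0.001 -1.   ]
target [0.592  0.0957 0.065 ] travel [-0.28  0.03  0.04]
```

Emit:
{"api": "apply_moves", "payload": {
  "steps": [
    {"twist": [0, 0, 0], "travel": [-0.1, 0.03, 0.03], "grip": 0},
    {"twist": [0, 0, 0], "travel": [-0.1, 0, 0], "grip": 0},
    {"twist": [0, 0, 0], "travel": [-0.05, 0, 0], "grip": 0},
    {"twist": [0, 0, 0], "travel": [-0.02, 0, 0], "grip": 0},
    {"twist": [0, 0, 0], "travel": [0, 0, 0], "grip": 0}
  ]
}}

```text
t: 7.85
position: [0.5921, 0.0962, 0.0653]
eef_rot: [0.0, 0.587, 0.81, 0.0]
contact_force: [-0.3, 1.1, 0.7]
width: 0.003
```

Emit:
{"api": "apply_moves", "payload": {
  "steps": [
    {"twist": [0, 0, 0], "travel": [0, 0, 0], "grip": 0}
  ]
}}

```text
t: 7.93
position: [0.5918, 0.0961, 0.0649]
eef_rot: [0.0, 0.587, 0.81, -0.0]
contact_force: [-0.2, 0.2, -0.8]
width: -0.005
```

```bash
python3 go.py 15.5 -24 65
```

```text
t 7.93 pos [0.5918 0.0961 0.0649] lock [ 15.9 -23.9] xang 108.17 F [-0.2  0.2 -0.8] w -0.005 tilt [-0.  0. -1.]
target [0.592  0.0957 0.065 ] travel [-0.01  0.   -0.  ]
```

Emit:
{"api": "apply_moves", "payload": {
  "steps": [
    {"twist": [0, 0, 0], "travel": [0.5, 0, 0], "grip": 0},
    {"twist": [0, 0, 0], "travel": [0, 0, -0.8], "grip": 0},
    {"twist": [0, 0, 0], "travel": [0.8, -0.4, -0.5], "grip": 0},
    {"twist": [0, 0, 0], "travel": [0.9, -0.4, 0], "grip": 0},
    {"twist": [0, 0, 0], "travel": [0.9, -0.4, 0], "grip": 0}
  ]
}}

```text
t: 8.35
position: [0.5085, 0.1995, 0.1188]
eef_rot: [0.002, 0.587, 0.809, 0.002]
contact_force: [0.1, 1.3, -1.1]
width: -0.0
```

```bash
python3 look.py 7 top;  python3 - <<'E'
from go import *
c=load('top7'); im=c['image'][:,:,::-1]
cv2.imwrite('pics/t7zz.png',cv2.resize(im[172:232,275:335],None,fx=10,fy=10,interpolation=cv2.INTER_CUBIC))
E
```

```text
t 8.35 pos [0.5085 0.1995 0.1188] lock [140.2  22.9] xang 108.05 F [ 0.1  1.3 -1.1] w -0.0 tilt [-0.001  0.005 -1.   ]
```

View pics/t7zz.png

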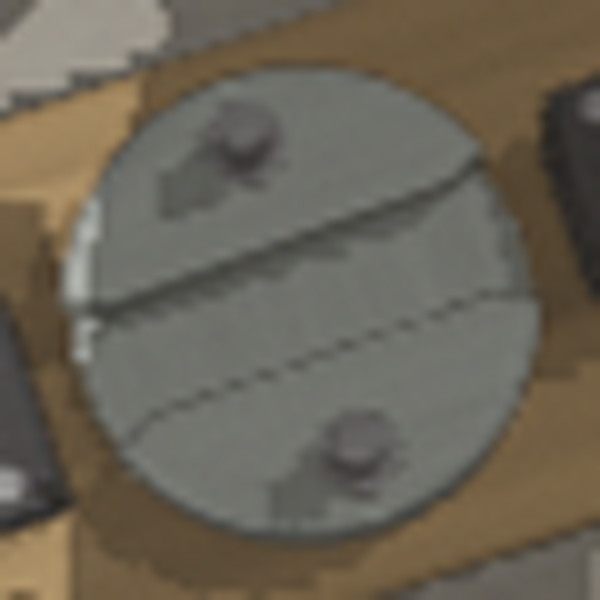

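View pics/top7z.png

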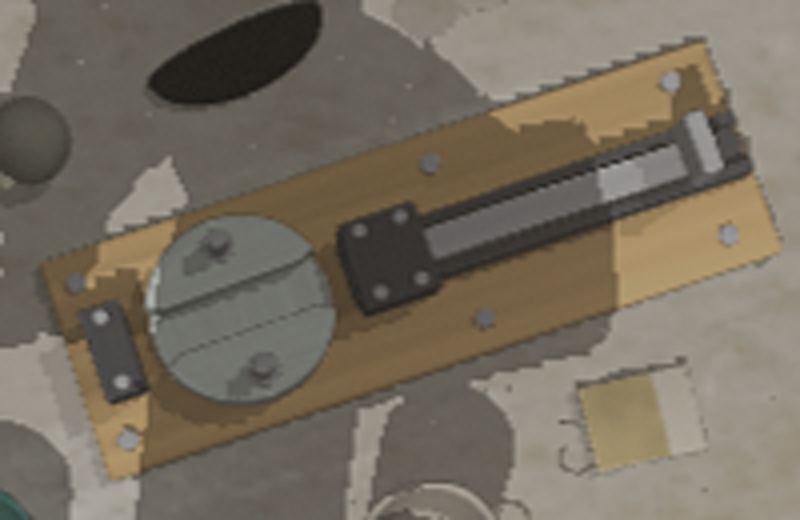

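```bash
python3 ang.py 7 247 133 358 439 110 310 450 182 155 416 485 292
python3 - <<'E'
from go import *
from fit import T
c=load('top7')
# reference direction: board edges, channel/bar edges, with same camera
for n,p,q,z in [('board top',(60,254),(690,43),.01),('board bot',(130,473),(765,255),.01),('bar top edge',(430,232),(680,147),.031),('bar low',(437,257),(690,176),.031),('rail low out',(440,277),(740,177),.026)]:
    a,b=[px2w(c,*T(*k),z) for k in (p,q)]; d=a-b; print(n,np.degrees(np.arctan2(d[1],d[0])).round(2), tolock(a).round(1),tolock(b).round(1))
E
```

```text
pins [ -1.  -28.5] [-2.2 31.5] ang 1.09
slot 2.04
slot 1.93
board top 108.24 [ 72.3 -55. ] [-252.6  -55.2]
board bot 108.33 [73.3 56. ] [-250.1   55.3]
bar top edge 108.35 [-97.6  -4.7] [-224.   -5.]
bar low 107.29 [-96.8   7.7] [-223.6    9.7]
rail low out 107.94 [-95.6  16.6] [-247.5   17.3]
```

Emit:
{"api": "apply_moves", "payload": {
  "steps": [
    {"twist": [0, 0, 0], "travel": [-0.9, 0.3, 0], "grip": 0},
    {"twist": [0, 0, 0], "travel": [-0.9, 0.3, 0], "grip": 0},
    {"twist": [0, 0, 0], "travel": [-0.8, 0.3, 0.4], "grip": 0},
    {"twist": [0, 0, 0], "travel": [-0.2, 0.28, 0], "grip": 0},
    {"twist": [0, 0, 0], "travel": [0, 0, 0], "grip": 0}
  ]
}}

```text
t: 8.87
position: [0.5897, 0.1042, 0.1]
eef_rot: [0.001, 0.588, 0.809, -0.0]
contact_force: [-1.0, 0.5, 0.3]
width: -0.002
```

Emit:
{"api": "apply_moves", "payload": {
  "steps": [
    {"twist": [0, 0, 0], "travel": [0, 0, 0], "grip": 0}
  ]
}}

```text
t: 8.95
position: [0.5875, 0.1064, 0.1002]
eef_rot: [-0.0, 0.587, 0.809, -0.0]
contact_force: [-0.3, 0.6, 0.1]
width: 0.002
```

```bash
python3 go.py 24 -24 65
```

```text
t 8.95 pos [0.5875 0.1064 0.1002] lock [ 27.  -23.1] xang 108.07 F [-0.3  0.6  0.1] w 0.002 tilt [ 0.    -0.001 -1.   ]
target [0.5893 0.1038 0.065 ] travel [-0.08  0.02  0.88]
```

Emit:
{"api": "apply_moves", "payload": {
  "steps": [
    {"twist": [0, 0, 0], "travel": [0, 0.02, 0.45], "grip": 0},
    {"twist": [0, 0, 0], "travel": [-0.1, 0, 0.43], "grip": 0},
    {"twist": [0, 0, 0], "travel": [0, 0, 0], "grip": 0},
    {"twist": [0, 0, 0], "travel": [0, 0, 0], "grip": 0},
    {"twist": [0, 0, 0], "travel": [0, 0, 0], "grip": 0}
  ]
}}

```text
t: 9.37
position: [0.589, 0.1046, 0.0663]
eef_rot: [0.0, 0.586, 0.81, 0.0]
contact_force: [0.7, 1.0, -0.0]
width: 0.001
```

```bash
python3 go.py 15.0 -24 65
```

```text
t 9.37 pos [0.589  0.1046 0.0663] lock [ 24.8 -24. ] xang 108.22 F [ 0.7  1.  -0. ] w 0.001 tilt [-0.     0.001 -1.   ]
target [0.5921 0.0952 0.065 ] travel [-0.25  0.    0.03]
```

Emit:
{"api": "apply_moves", "payload": {
  "steps": [
    {"twist": [0, 0, 0], "travel": [-0.1, 0, 0.02], "grip": 0},
    {"twist": [0, 0, 0], "travel": [-0.08, 0, 0], "grip": 0},
    {"twist": [0, 0, 0], "travel": [-0.04, 0, 0], "grip": 0},
    {"twist": [0, 0, 0], "travel": [-0.02, 0, 0], "grip": 0},
    {"twist": [0, 0, 0], "travel": [0, 0, 0], "grip": 0}
  ]
}}

```text
t: 9.78
position: [0.5926, 0.0948, 0.0653]
eef_rot: [0.0, 0.587, 0.81, 0.0]
contact_force: [-1.1, 1.8, 0.7]
width: -0.0
```

Emit:
{"api": "apply_moves", "payload": {
  "steps": [
    {"twist": [0, 0, 0], "travel": [0, 0, 0], "grip": 0}
  ]
}}

```text
t: 9.87
position: [0.5923, 0.0947, 0.0649]
eef_rot: [0.0, 0.587, 0.81, 0.0]
contact_force: [0.2, 1.1, 0.5]
width: 0.005
```

```bash
python3 go.py 15.0 -24 65
```

```text
t 9.87 pos [0.5923 0.0947 0.0649] lock [ 14.4 -24. ] xang 108.16 F [0.2 1.1 0.5] w 0.005 tilt [-0.  0. -1.]
target [0.5921 0.0952 0.065 ] travel [ 0.02 -0.   -0.  ]
```

Emit:
{"api": "apply_moves", "payload": {
  "steps": [
    {"twist": [0, 0, 0], "travel": [0.5, 0, 0], "grip": 0},
    {"twist": [0, 0, 0], "travel": [0, 0, -0.8], "grip": 0},
    {"twist": [0, 0, 0], "travel": [0.8, -0.4, -0.5], "grip": 0},
    {"twist": [0, 0, 0], "travel": [0.9, -0.4, 0], "grip": 0},
    {"twist": [0, 0, 0], "travel": [0.9, -0.4, 0], "grip": 0}
  ]
}}

```text
t: 10.28
position: [0.5091, 0.198, 0.1188]
eef_rot: [0.002, 0.587, 0.809, 0.002]
contact_force: [-1.2, -0.1, -0.2]
width: 0.001
```

```bash
python3 look.py 8 top;  python3 - <<'E'
from go import *
c=load('top8'); im=c['image'][:,:,::-1]
cv2.imwrite('pics/t8zz.png',cv2.resize(im[172:232,275:335],None,fx=10,fy=10,interpolation=cv2.INTER_CUBIC))
E
```

```text
t 10.28 pos [0.5091 0.198  0.1188] lock [138.5  22.8] xang 108.04 F [-1.2 -0.1 -0.2] w 0.001 tilt [-0.001  0.005 -1.   ]
```

View pics/t8zz.png

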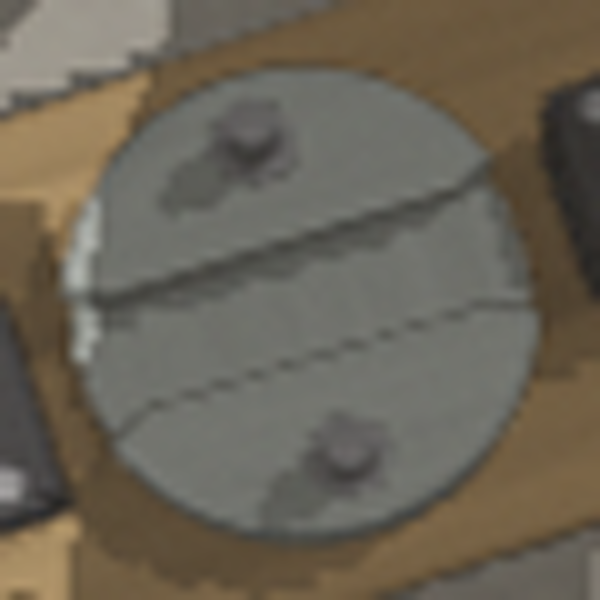

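```bash
python3 ang.py 8 252 132 349 447 110 298 450 190 155 405 485 302; python3 go.py -255 0 110
```

```text
pins [ -1.9 -28.4] [-0.1 32.4] ang -1.7
slot -0.99
slot -1.35
t 10.38 pos [0.5035 0.2006 0.1162] lock [142.7  27.3] xang 108.46 F [-0.4 -0.7 -1.5] w -0.005 tilt [ 0.001 -0.003 -1.   ]
target [ 0.6536 -0.1687  0.11  ] travel [-9.95  0.64  0.14]
```

Emit:
{"api": "apply_moves", "payload": {
  "steps": [
    {"twist": [0, 0, 0], "travel": [-0.95, 0.07, 0], "grip": 0},
    {"twist": [0, 0, 0], "travel": [-0.95, 0.07, 0], "grip": 0},
    {"twist": [0, 0, 0], "travel": [-0.95, 0.07, 0], "grip": 0},
    {"twist": [0, 0, 0], "travel": [-0.95, 0.07, 0], "grip": 0},
    {"twist": [0, 0, 0], "travel": [-0.95, 0.07, 0], "grip": 0}
  ]
}}

```text
t: 10.8
position: [0.5811, 0.0189, 0.1166]
eef_rot: [0.0, 0.587, 0.81, -0.0]
contact_force: [-0.1, 0.2, -0.3]
width: -0.001
```

Emit:
{"api": "apply_moves", "payload": {
  "steps": [
    {"twist": [0, 0, 0], "travel": [-0.95, 0.07, 0], "grip": 0},
    {"twist": [0, 0, 0], "travel": [-0.95, 0.07, 0], "grip": 0},
    {"twist": [0, 0, 0], "travel": [-0.95, 0.07, 0], "grip": 0},
    {"twist": [0, 0, 0], "travel": [-0.95, 0.05, 0], "grip": 0},
    {"twist": [0, 0, 0], "travel": [-0.95, 0.03, 0], "grip": 0}
  ]
}}

```text
t: 11.22
position: [0.651, -0.1585, 0.1163]
eef_rot: [0.0, 0.587, 0.81, -0.0]
contact_force: [1.3, -0.1, 0.4]
width: 0.002
```

Emit:
{"api": "apply_moves", "payload": {
  "steps": [
    {"twist": [0, 0, 0], "travel": [-0.5, 0, 0], "grip": 0},
    {"twist": [0, 0, 0], "travel": [0, 0, 0], "grip": 0},
    {"twist": [0, 0, 0], "travel": [0, 0, 0], "grip": 0}
  ]
}}

```text
t: 11.47
position: [0.6567, -0.1767, 0.116]
eef_rot: [-0.0, 0.588, 0.809, -0.0]
contact_force: [-0.6, 0.7, 0.0]
width: 0.004
```

```bash
python3 go.py -257 1 57; python3 look.py 9 top
```

```text
t 11.47 pos [ 0.6567 -0.1767  0.116 ] lock [-263.5   -0.4] xang 107.99 F [-0.6  0.7  0. ] w 0.004 tilt [ 0.    -0.001 -1.   ]
target [ 0.6533 -0.171   0.057 ] travel [ 0.16 -0.04  1.48]
t 11.47 pos [ 0.6567 -0.1767  0.116 ] lock [-263.5   -0.4] xang 107.99 F [-0.6  0.7  0. ] w 0.004 tilt [ 0.    -0.001 -1.   ]
```

View pics/top9z.png

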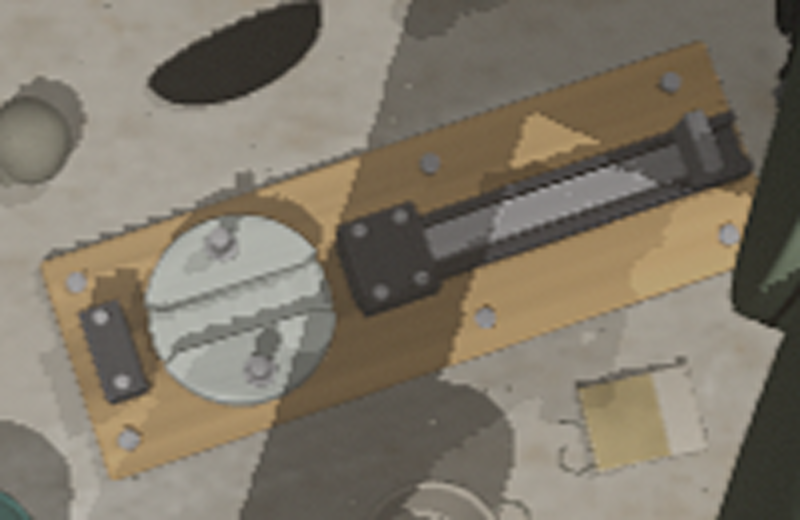

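View pics/scene9z.png

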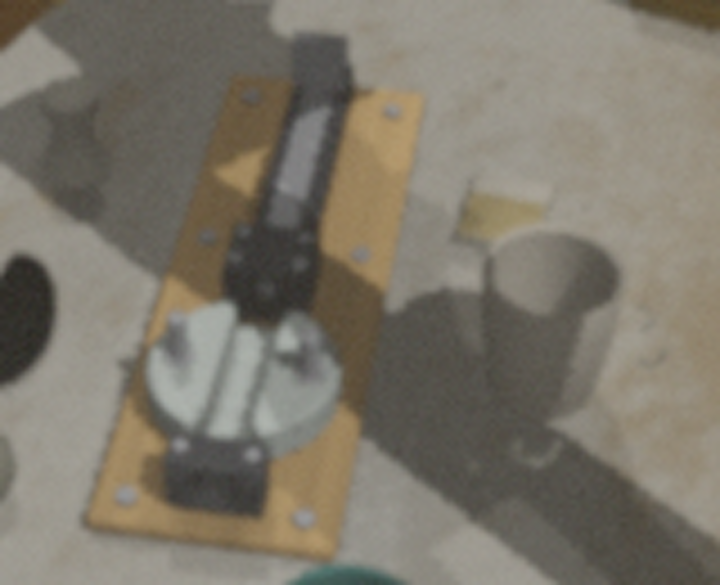

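Emit:
{"api": "apply_moves", "payload": {
  "steps": [
    {"twist": [0, 0, 0], "travel": [0, -0.03, 0.5], "grip": 0},
    {"twist": [0, 0, 0], "travel": [0, 0, 0.5], "grip": 0},
    {"twist": [0, 0, 0], "travel": [0, 0, 0.45], "grip": 0},
    {"twist": [0, 0, 0], "travel": [0, 0, 0], "grip": 0},
    {"twist": [0, 0, 0], "travel": [0, 0, 0], "grip": 0}
  ]
}}

```text
t: 11.98
position: [0.6543, -0.1728, 0.0572]
eef_rot: [-0.002, 0.586, 0.81, -0.0]
contact_force: [0.2, 0.5, 0.6]
width: 0.001
```

```bash
python3 go.py -241 1 57
```

```text
t 11.98 pos [ 0.6543 -0.1728  0.0572] lock [-259.1    0.7] xang 108.27 F [0.2 0.5 0.6] w 0.001 tilt [ 0.003 -0.003 -1.   ]
target [ 0.6483 -0.1558  0.057 ] travel [ 0.45 -0.01  0.01]
```

Emit:
{"api": "apply_moves", "payload": {
  "steps": [
    {"twist": [0, 0, 0], "travel": [0.15, 0, 0], "grip": 0},
    {"twist": [0, 0, 0], "travel": [0.15, 0, 0], "grip": 0},
    {"twist": [0, 0, 0], "travel": [0.1, 0, 0], "grip": 0},
    {"twist": [0, 0, 0], "travel": [0.1, 0, 0], "grip": 0},
    {"twist": [0, 0, 0], "travel": [0.1, 0, 0], "grip": 0}
  ]
}}

```text
t: 12.4
position: [0.6492, -0.1522, 0.0601]
eef_rot: [0.002, 0.586, 0.81, 0.0]
contact_force: [0.8, -1.8, 1.5]
width: -0.002
```

Emit:
{"api": "apply_moves", "payload": {
  "steps": [
    {"twist": [0, 0, 0], "travel": [0.12, 0, 0], "grip": 0},
    {"twist": [0, 0, 0], "travel": [0.12, 0, 0], "grip": 0},
    {"twist": [0, 0, 0], "travel": [0.12, 0, 0], "grip": 0},
    {"twist": [0, 0, 0], "travel": [0.12, 0, 0], "grip": 0},
    {"twist": [0, 0, 0], "travel": [0.12, 0, 0], "grip": 0}
  ]
}}

```text
t: 12.82
position: [0.6407, -0.1289, 0.0587]
eef_rot: [0.0, 0.587, 0.81, -0.0]
contact_force: [0.6, -2.5, 1.3]
width: 0.001
```

```bash
python3 look.py 10 top
```

```text
t 12.82 pos [ 0.6407 -0.1289  0.0587] lock [-2.131e+02 -1.000e-01] xang 108.16 F [ 0.6 -2.5  1.3] w 0.001 tilt [-0.  0. -1.]
```

View pics/top10z.png

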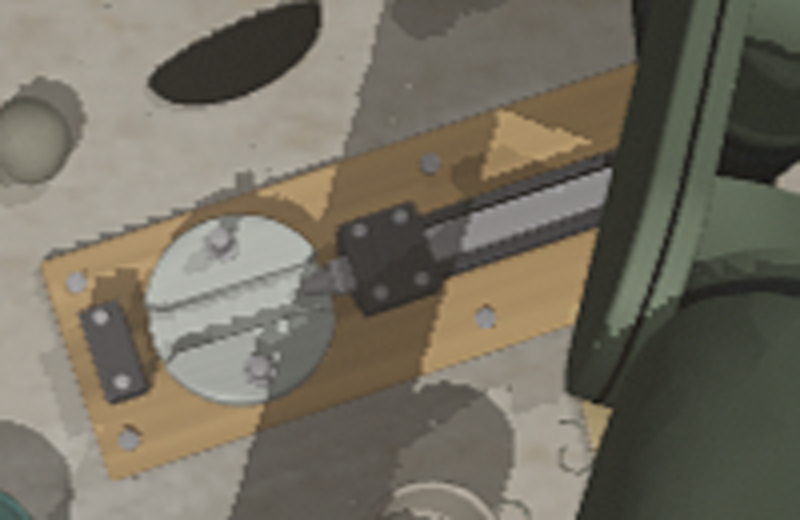

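View pics/scene10z.png

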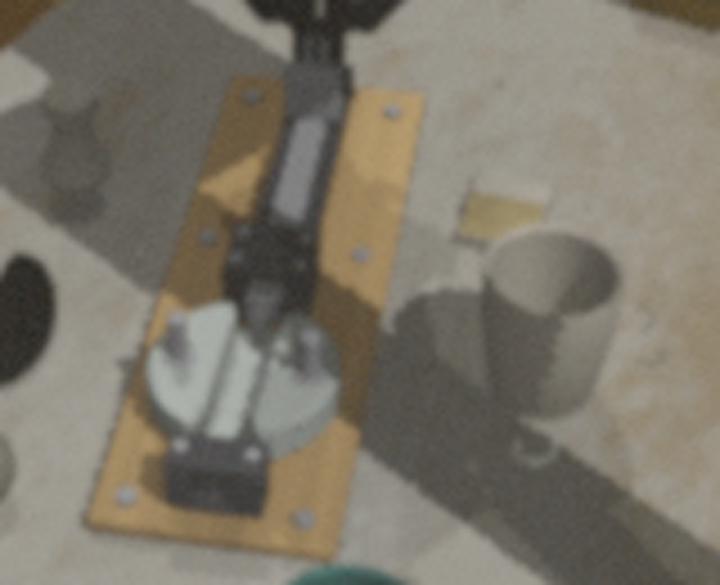

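The bar's nose is entering the slot's mouth cleanly at about (325,280) in the zoom. I'll keep pushing.

Emit:
{"api": "apply_moves", "payload": {
  "steps": [
    {"twist": [0, 0, 0], "travel": [0.12, 0, 0.01], "grip": 0},
    {"twist": [0, 0, 0], "travel": [0.12, 0, 0.01], "grip": 0},
    {"twist": [0, 0, 0], "travel": [0.12, 0, 0], "grip": 0},
    {"twist": [0, 0, 0], "travel": [0.12, 0, 0], "grip": 0},
    {"twist": [0, 0, 0], "travel": [0.12, 0, 0], "grip": 0}
  ]
}}

```text
t: 13.33
position: [0.6331, -0.1059, 0.0578]
eef_rot: [-0.0, 0.587, 0.81, -0.0]
contact_force: [0.7, -1.4, 0.2]
width: -0.0
```

Emit:
{"api": "apply_moves", "payload": {
  "steps": [
    {"twist": [0, 0, 0], "travel": [0.12, 0, 0], "grip": 0},
    {"twist": [0, 0, 0], "travel": [0.12, 0, 0], "grip": 0},
    {"twist": [0, 0, 0], "travel": [0.12, 0, 0], "grip": 0},
    {"twist": [0, 0, 0], "travel": [0.12, 0, 0], "grip": 0},
    {"twist": [0, 0, 0], "travel": [0.12, 0, 0], "grip": 0}
  ]
}}

```text
t: 13.75
position: [0.6256, -0.0831, 0.0578]
eef_rot: [-0.0, 0.587, 0.81, -0.0]
contact_force: [0.2, -1.4, 0.3]
width: 0.002
```

Emit:
{"api": "apply_moves", "payload": {
  "steps": [
    {"twist": [0, 0, 0], "travel": [0.12, 0, 0], "grip": 0},
    {"twist": [0, 0, 0], "travel": [0.12, 0, 0], "grip": 0},
    {"twist": [0, 0, 0], "travel": [0.12, 0, 0], "grip": 0},
    {"twist": [0, 0, 0], "travel": [0.1, 0, 0], "grip": 0},
    {"twist": [0, 0, 0], "travel": [0, 0, 0], "grip": 0}
  ]
}}

```text
t: 14.17
position: [0.6196, -0.065, 0.0577]
eef_rot: [-0.001, 0.586, 0.81, 0.0]
contact_force: [-0.4, 0.3, 0.5]
width: -0.0
```

```bash
python3 look.py 11 top
```

```text
t 14.17 pos [ 0.6196 -0.065   0.0577] lock [-145.8   -0. ] xang 108.2 F [-0.4  0.3  0.5] w -0.0 tilt [ 0.001 -0.001 -1.   ]
```

View pics/top11z.png

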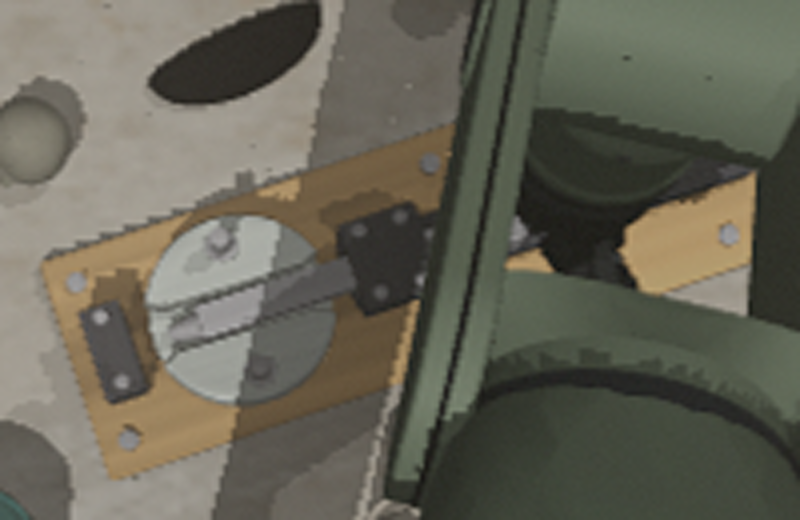

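View pics/scene11z.png

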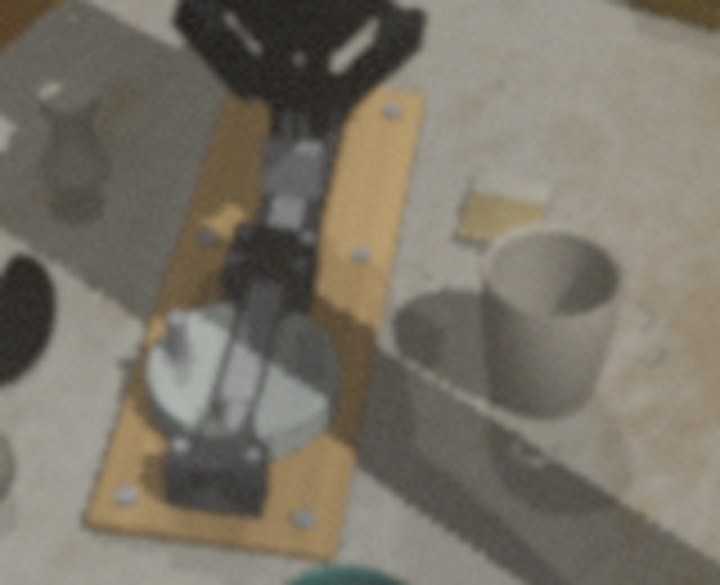

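The bar is through most of the slot, with its nose near the keeper, and the head hasn't been disturbed.

Emit:
{"api": "apply_moves", "payload": {
  "steps": [
    {"twist": [0, 0, 0], "travel": [0.1, 0, 0], "grip": 0},
    {"twist": [0, 0, 0], "travel": [0.1, 0, 0], "grip": 0},
    {"twist": [0, 0, 0], "travel": [0.1, 0, 0], "grip": 0},
    {"twist": [0, 0, 0], "travel": [0.1, 0, 0], "grip": 0},
    {"twist": [0, 0, 0], "travel": [0.1, 0, 0], "grip": 0}
  ]
}}

```text
t: 14.68
position: [0.614, -0.0469, 0.0581]
eef_rot: [0.0, 0.587, 0.81, 0.0]
contact_force: [0.1, -1.6, 1.3]
width: 0.001
```

Emit:
{"api": "apply_moves", "payload": {
  "steps": [
    {"twist": [0, 0, 0], "travel": [0.05, 0, 0], "grip": 0},
    {"twist": [0, 0, 0], "travel": [0.05, 0, 0], "grip": 0},
    {"twist": [0, 0, 0], "travel": [0.05, 0, 0], "grip": 0}
  ]
}}

```text
t: 14.93
position: [0.6122, -0.0414, 0.0582]
eef_rot: [0.0, 0.587, 0.81, 0.0]
contact_force: [0.4, -2.1, 1.6]
width: 0.002
```

```bash
python3 go.py -114 0 57
```

```text
t 14.93 pos [ 0.6122 -0.0414  0.0582] lock [-121.1   -0.4] xang 108.17 F [ 0.4 -2.1  1.6] w 0.002 tilt [-0.001  0.001 -1.   ]
target [ 0.6096 -0.0348  0.057 ] travel [ 0.18 -0.01  0.03]
```

Emit:
{"api": "apply_moves", "payload": {
  "steps": [
    {"twist": [0, 0, 0], "travel": [0.04, 0, 0], "grip": 0},
    {"twist": [0, 0, 0], "travel": [0.04, 0, 0], "grip": 0},
    {"twist": [0, 0, 0], "travel": [0.03, 0, 0], "grip": 0}
  ]
}}

```text
t: 15.18
position: [0.6107, -0.0372, 0.058]
eef_rot: [0.0, 0.587, 0.81, 0.0]
contact_force: [0.4, -0.8, -0.1]
width: 0.005
```

Emit:
{"api": "apply_moves", "payload": {
  "steps": [
    {"twist": [0, 0, 0], "travel": [0.03, 0, 0], "grip": 0},
    {"twist": [0, 0, 0], "travel": [0.03, 0, 0], "grip": 0}
  ]
}}

```text
t: 15.35
position: [0.6099, -0.035, 0.0579]
eef_rot: [0.0, 0.587, 0.81, 0.0]
contact_force: [0.3, -2.4, 2.0]
width: 0.002
```

Emit:
{"api": "apply_moves", "payload": {
  "steps": [
    {"twist": [0, 0, 0], "travel": [0.03, 0, 0], "grip": 0},
    {"twist": [0, 0, 0], "travel": [0.03, 0, 0], "grip": 0}
  ]
}}

```text
t: 15.52
position: [0.6099, -0.0347, 0.058]
eef_rot: [0.002, 0.586, 0.81, -0.001]
contact_force: [2.2, -10.1, -1.1]
width: -0.005
```

```bash
python3 go.py -114 0 57
```

```text
t 15.52 pos [ 0.6099 -0.0347  0.058 ] lock [-114.    -0.3] xang 108.2 F [  2.2 -10.1  -1.1] w -0.005 tilt [-0.005  0.001 -1.   ]
target [ 0.6096 -0.0348  0.057 ] travel [ 0.   -0.01  0.03]
```

The bar stopped at -114.0 mm finger centre with 10 N, which matches the expected stop (-103 - 11). I'll back off and check.

Emit:
{"api": "apply_moves", "payload": {
  "steps": [
    {"twist": [0, 0, 0], "travel": [0.02, 0, 0], "grip": 0},
    {"twist": [0, 0, 0], "travel": [0, 0, 0], "grip": 0},
    {"twist": [0, 0, 0], "travel": [-0.3, 0, 0], "grip": 0},
    {"twist": [0, 0, 0], "travel": [-0.4, 0, 0], "grip": 0},
    {"twist": [0, 0, 0], "travel": [0, 0, 0], "grip": 0}
  ]
}}

```text
t: 15.93
position: [0.6184, -0.061, 0.0578]
eef_rot: [0.0, 0.587, 0.809, -0.0]
contact_force: [0.0, 0.7, 0.7]
width: 0.003
```

Emit:
{"api": "apply_moves", "payload": {
  "steps": [
    {"twist": [0, 0, 0], "travel": [0, 0, -0.9], "grip": 0},
    {"twist": [0, 0, 0], "travel": [-0.9, 0, -0.3], "grip": 0},
    {"twist": [0, 0, 0], "travel": [-0.9, 0, 0], "grip": 0},
    {"twist": [0, 0, 0], "travel": [-0.9, 0, 0], "grip": 0},
    {"twist": [0, 0, 0], "travel": [-0.6, 0, 0], "grip": 0}
  ]
}}

```text
t: 16.35
position: [0.6597, -0.1871, 0.1066]
eef_rot: [0.001, 0.587, 0.809, 0.0]
contact_force: [-0.2, -0.0, -0.1]
width: -0.005
```

Emit:
{"api": "apply_moves", "payload": {
  "steps": [
    {"twist": [0, 0, 0], "travel": [0, 0, 0], "grip": 0},
    {"twist": [0, 0, 0], "travel": [0, 0, 0], "grip": 0}
  ]
}}

```text
t: 16.52
position: [0.6585, -0.1852, 0.1053]
eef_rot: [-0.001, 0.588, 0.809, 0.0]
contact_force: [-0.1, -0.1, 0.4]
width: 0.001
```

```bash
python3 look.py 12 top
```

```text
t 16.52 pos [ 0.6585 -0.1852  0.1053] lock [-272.2    0.5] xang 108.0 F [-0.1 -0.1  0.4] w 0.001 tilt [ 0.002 -0.    -1.   ]
```

View pics/top12z.png

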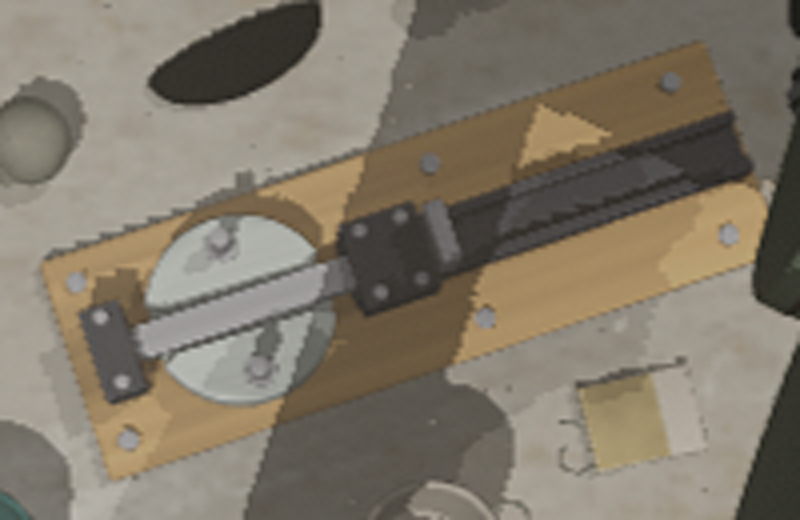

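View pics/scene12z.png

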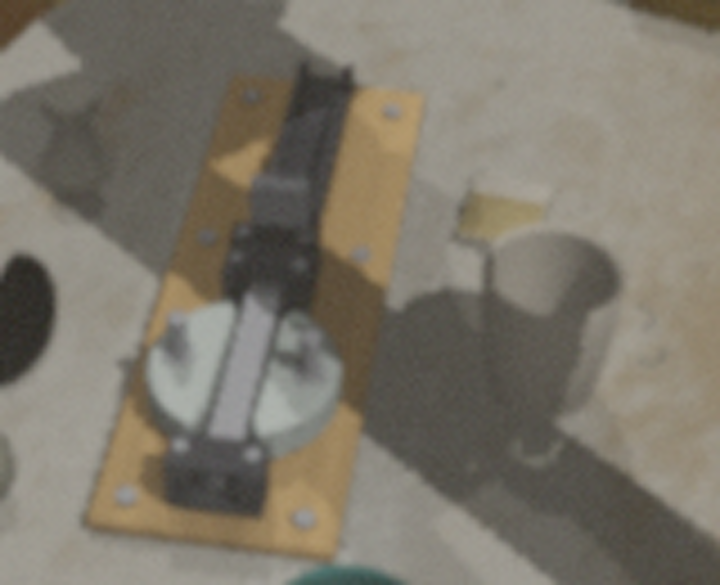

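View pics/top12.png

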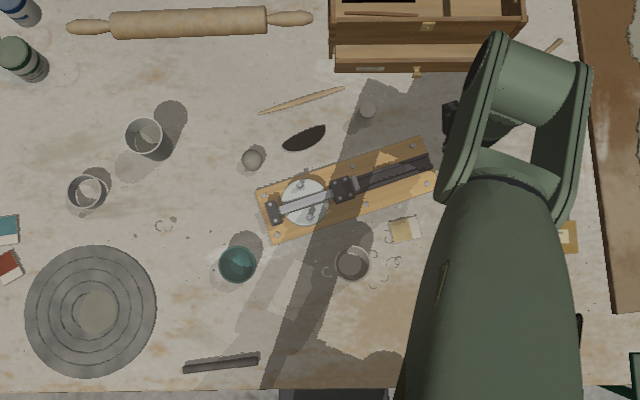

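The bar is home: the tab is against the bridge at about (425,235) in the zoom, and the nose is inside the keeper at about (140,340). The bystanders look unmoved and the robot is clear, so I'm handing it in.

```bash
python3 -c "
from cell import sign_off
print(sign_off())"
```

```text
the job is handed in; nothing more can be done
None
```

The lock is closed: I turned the wheel head into line by its pins, then pushed the bar by its tab through the slot until it was home. I handed it in at about 16.6 s of the 64 s allowed.

- **Turning the head:** The bar waited outside throughout. I pushed pin B in three stages with the closed fingertips. That overshot by about 4.5°, so I corrected it with two small pushes on pin A. The last top view before the bar push put the head at -1.0° to -1.7°, as measured from the pins and the two slot edges.
- **Pushing the bar:** It slid through with about 2 N. It stopped at 10 N with the finger centre at -114.0 mm, where an 11 mm half-width finger should be for the -103 mm home point.
- **Final check:** After backing off, both cameras show the tab against the bridge and the nose inside the keeper. The bystanders look unmoved, and the robot is touching nothing (the force reading is close to zero).
- **Disagreement:** The two cameras differed by up to 7 mm on where the lock sits along world y. I used a value between the two; the pin contacts and the bar's stop then fitted it.

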